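# Scrap the cracked fuse carrier from the bayonet test pot

### The arm

A 6-joint arm with a two-finger parallel gripper is mounted at the origin on the work surface. World frame = base frame: x ahead of the robot, y to its left, z up, the work surface at z = 0. Lengths are in mm, angles in rad, forces in N, time in s.
With the tool pointing down it reaches from about 400 to 925 mm from the base axis. Payload 12.5 kg.
Tool frame: the origin (TCP) lies on the mounting face of the last link; the fingertips stand 190 mm ahead of it and the grasp point (between the pads) lies 171 mm ahead of it (env.grasp_offset is the distance from the TCP to the grasp point, in mm); z points along the fingers, y is the direction in which the jaws open and shut (so a half turn about z gives the same grasp; the last joint's range is limited). The gripper opens to 95 mm and grips with 3 to 60 N. Pads are 20 mm wide; open, the fingers measure 119 mm over their backs; the gripper's body (75 mm by 180 mm) begins 59 mm behind the grasp point.
Start: joints at [-1.272, 0.491, 1.559, -0, 1.092, -0.106], TCP at [246.166, -574.48, 404.761] pointing down, gripper open.
Joint ranges: [-3.1, 3.1], [-0.84, 2.19], [0.05, 2.79], [-1.13, 4.28], [0.06, 2.93], [-2.69, 2.69]. Speed limits (rad/s): [2.22, 2.22, 2.79, 3.14, 3.14, 3.14].

### API

Orientations are given as [roll, pitch, yaw] about the fixed x, y, z axes, in that order (R = Rz(yaw) Ry(pitch) Rx(roll)).
In Python, from cell import env, viewer gives the robot as it stands.
- The arm moves only by the tool play_rows, never from a script. Its argument "increments" is a list of rows, each an object of numbers: "dx", "dy", "dz": the shift along the tool's x, y, z in mm; "rx", "ry", "rz": the turn, a rotation vector about the tool's x, y, z in units of 6 degrees (1.0 is 6 degrees). A call has 1 to 8 rows; each row is the pose to reach, as a shift and turn from the pose measured when the call began, along the tool's axes at that moment; what a row does not reach only later rows make up. A row lasts 1/12 s, in which the tool goes at most 41.7 mm and 7.16 degrees, less where a joint would pass 70% of its speed; a pose out of reach is approached as far as the arm can. A call with a gripper value outside its range is refused whole. "fingers" is the opening, from 0 (shut) to 1 (fully open), set as the call begins (left out, the last holds). The fingers move at their own pace and stop on an object; the grip force is fixed at half the most. Time passes only in rows, so rows that repeat a pose let the fingers close. It gives the time, the measured TCP pose, the force and the opening at its end, in the units of the state.
- env.state(): the state, without advancing time (a new reading comes with each control period).
- viewer.read_camera(name): name is "scene" or "top" or "wrist"; returns a dict with "image" (420x560x3 uint8, red, green, blue), "fx", "fy", "cx", "cy" (pixels), "k1" (the pictures are not rectified: a ray, as slopes to the right and down, at radius r is drawn at 1 + k1 r^2 times it, then the intrinsics apply), "rvec" (rotation vector, rad) and "tvec" (3), from world to camera coordinates, as OpenCV has them. Camera axes: x right, y down, z forward; pixel columns grow to the right and rows downward; lengths in mm; the calibration is good to about 2 mm. A picture is of the moment at which its call begins. There is no depth.
- env.job_done(): hands the job in, once; it reports no verdict.
The state is a dict: "t": time; "joints": joint angles; "qvel": joint speeds; "tau": joint torques, N m; "eef_pos": TCP position; "tcp_rot": TCP orientation; "ft_force": force on the tool from outside, world axes, zero at the start; "moment": the same for the moment, N m; "opening": opening from 0.0 (shut) to 1.0 (fully open).
Only numpy, scipy, OpenCV 4.12 (cv2) and the standard library are available. Lean on these libraries where they do the work, as an engineer would, in place of code of your own. Each camera call takes 0.05 s, during which the arm holds its last target.

### The job

The fuse carrier under the cover of the test pot has cracked and must be scrapped. Press the bayonet cover down by its top, twist it a quarter turn anticlockwise to its stop without forcing it, let it spring up free, lift it off and stand it upright on the middle of the rubber mat. Then lift the cracked carrier out of the pot, drop it into the tilted-out scrap bin and push the bin fully shut, leaving the other parts on the bench where they lie.

Things in the scene. Friction and masses are not known exactly. Their poses are not given: they have to be found in the camera images.
- pot: Fuse test pot, fixed to the bench; z up on its axis. Origin: centre of the underside of its black base plate, 130 (x) x 176 (y) x 10 mm. Grey round body 114 mm in diameter up to z = 50 mm, with a 33 mm socket in its middle, 25 mm deep, in which the carrier stands loosely. Brass posts 30 mm tall stand on the plate at y = +-74 mm.
- pot_collar (a point): Centre of the top of the pot's steel bayonet collar, on the pot's axis 69 mm above its origin, same axes. The collar is 114 mm wide and 19 mm tall; its two inward lugs leave an 84 mm round opening and two 30 mm wide notches at the pot's +y and -y, each with a white mark; a stop block beside each notch stands 7 mm above the collar.
- cover_bar (a point): Centre of the black grip bar on the loose bayonet cover (about 0.24 kg); x along the bar, z up. Bar 62 long (x), 14 thick (y), 24 mm tall, across the flat top (68 mm diameter) of the aluminium dome, which lies 12 mm below this point. Locked: bar along the pot's x, this point 127 mm above the pot's origin. Turn it by the bar, or with fingertips on the flat top either side of the bar.
- cover_foot (a point): Centre of the cover's underside, 67 mm below cover_bar, same axes: a 79 mm flange 5 mm thick with a 56 mm bore with two ears 22 mm wide, in line with the bar, reaching 50 mm from the axis; locked, they sit under the lugs. The dome is a hollow cap, 50 mm deep inside; the carrier's head stands free in it, so lift the cover 45 mm or more before moving sideways.
- ring (a joint): Height of the white spring ring that carries and centres the cover's flange, m: 0 cover locked (about 8 N up); -0.004 (11 N) ears clear of the lugs' teeth; -0.009 (14 N) bottomed; +0.005 cover free. Pressed past -0.004 the cover turns anticlockwise from above, 90 degrees to a stop, ears at the notches; let go there it rises 5 mm above locked. Let go part-way it stays under the lugs.
- carrier_center (a point): Centre of the cracked grey fuse carrier in the pot: an upright cylinder 30 mm in diameter, 72 mm tall, with nickel-coloured ends, about 0.06 kg, z along its axis. Hidden under the cover at first. In the pot its centre is 61 mm and its top 97 mm above the pot's origin, so 28 mm of it stands above the collar once the cover is off.
- bin (a joint): Tilt of the scrap bin about its lower front edge, rad. 0 = upright, fully shut under the cowl of its green stand; starts tilted out towards the robot by 0.5 to 0.68; at most 0.75. A stiff hinge (0.4 N m) holds it wherever it is left; pushing at the lip takes 3 to 6 N.
- bin_hinge (a point): Hinge line of the bin at mid-width, 12 mm above the bench, fixed to the stand. x points from the front (robot side) to the back, y along the hinge, z up. The stand's cowl is a flat roof 203 mm above the bench from x = 45 to 145 mm; its side cheeks at y = +-84 mm are full height behind x = 45 mm and 42 mm high in front of that.
- bin_lip (a point): Front edge of the pull lip along the top of the bin's front wall, at mid-width; moves with the bin. With the bin shut it is 15 mm in front of and 122 mm above the hinge line. The lip is 150 mm long and 3 mm thick. x to the bin's back, z up its wall, tilting with it.
- bin_in (a point): Centre of the inner floor of the sheet-steel bin; moves and tilts with it, x to its back, z out of its mouth. Outside 110 deep (x) x 150 wide (y) x 122 mm high, 3 mm walls, open top. With the bin shut this point is 55 mm behind and 3 mm above the hinge line.
- mat_top (a point): Centre of the top face of the black square rubber mat (160 x 160 x 4 mm, fixed). x and y along its sides, z up.
- old_carrier: A second, equal grey fuse carrier standing upright on the bench, 30 mm diameter, 72 mm tall, origin at its foot. Leave it alone.
- end_cap: Nickel end cap, 30 mm diameter, 18 mm tall, origin at its underside. Leave it alone.
- spring_clip: U-shaped steel spring clip, 34 x 14 x 30 mm, origin at its underside. Leave it alone.
- green_lens: Green glass indicator lens in a steel bezel, 28 mm diameter, 15 mm tall, origin at its underside. Leave it alone.
- screwdriver: Screwdriver with a red handle lying on the bench, about 200 mm long, roughly along x, origin under its middle. Leave it alone.
- multimeter: Yellow multimeter lying on the bench, 160 x 80 x 47 mm, origin at its underside. Leave it alone.
- cover: The bayonet cover itself, origin at cover_foot. Twisted without being pressed, its ears jam against the lugs' teeth (several N m of twist there or at the end stop counts as forcing; turning it when pressed takes under 0.3 N m).
There are look-alikes about, which are no part of the job. There is more than one size of the cover; the job needs the middle-sized.

How it is judged (in metres and radians):
On the way, in this order (a step that is already met when the one before it is completed fails the run):
1. the cover has been pressed and turned a quarter turn in its collar and has sprung up free of the lugs (angle between the x axis of cover_bar and the x axis of pot, either way round above 1.35 rad and z of cover_bar in the frame of pot between 0.1295 and 0.16 m and horizontal distance between cover_bar and pot below 0.008 m), for 0.1 s.
2. the cover stands upright on the mat (horizontal distance between cover_bar and mat_top below 0.04 m and z of cover_bar in the frame of mat_top below 0.071 m and angle between cover_bar's own z axis and vertical below 0.1 rad), for 0.2 s.
3. the cracked carrier lies in the scrap bin (x of carrier_center in the frame of bin_in between -0.055 and 0.055 m and y of carrier_center in the frame of bin_in between -0.073 and 0.073 m and z of carrier_center in the frame of bin_in between 0 and 0.075 m and contact force between the fingers and carrier below 0.1 N), for 0.2 s.
At the end, for the whole second after the job is handed in: The bin is shut (tilt under 0.05 rad, about 6 mm at the lip) with the cracked carrier lying in it, and the cover stands upright (within 0.1 rad) on the mat, its axis within 40 mm of the mat's centre (all of step 2 and value of joint bin below 0.05 rad and x of carrier_center in the frame of bin_in between -0.055 and 0.055 m and y of carrier_center in the frame of bin_in between -0.073 and 0.073 m and z of carrier_center in the frame of bin_in between 0 and 0.075 m); the robot touches nothing.
It fails at once if another part on the bench is moved (30 mm or more) or knocked over (distance of any of old_carrier, end_cap, spring_clip, green_lens, screwdriver, multimeter from where it was at the start of the episode above 0.03 m or angle between old_carrier's own z axis and vertical above 0.6 rad).
It fails at once if the cover is forced against its lugs or stops (contact force between cover and pot above 150 N).
It also fails if it takes over 72 s, if anything falls off the work surface, if the arm or the gripper's body presses on something with over 40 N, if the wrist force passes 120 N, or if a joint passes its speed limit or range.

## Working session

There is one attempt and no reset: what is moved stays moved. The work goes in short steps, Python scripts to look and compute and a tool call to move; the robot and the scene stay as the last step left them, time stands still between calls to the robot, and variables do not carry over. Pictures are saved under pics/ and viewed, and the job is handed in when it is done.

Besides the shell and the picture viewer there is one more tool, called after "Request:" as a command line: name --argument value ..., lists and objects as JSON in quotes. play_rows: Moves the arm, as the interface text tells. Its arguments: {"type":"object","properties":{"increments":{"type":"array","items":{"type":"object","properties":{"dx":{"type":"number"},"dy":{"type":"number"},"dz":{"type":"number"},"rx":{"type":"number"},"ry":{"type":"number"},"rz":{"type":"number"}}}},"fingers":{"type":"number"}},"required":["increments"]}

```bash
ls; mkdir -p pics
python3 - <<'E'
from cell import env, viewer
import cv2,pickle
print(env.state(), env.grasp_offset)
for n in ["scene","top","wrist"]:
    c=viewer.read_camera(n); cv2.imwrite(f"pics/{n}0.png",c["image"][:,:,::-1]); pickle.dump(c,open(f"pics/{n}0.pkl","wb"))
    print(n,{k:v for k,v in c.items() if k!="image"})
E
```

```text
pics
{'t': 0.0, 'joints': array([-1.27162758e+00,  4.91571867e-01,  1.55947152e+00,  4.27099057e-06,
        1.09168630e+00, -1.05595388e-01]), 'qvel': array([-0.00026615,  0.00066252, -0.00089675, -0.00055914,  0.00122279,
       -0.00150392]), 'tau': array([ 1.69094528e-03, -6.12642574e+01, -2.58180767e+01,  6.93051796e-02,
        4.81954997e-02, -1.02230324e-04]), 'eef_pos': array([ 246.13934574, -574.45214866,  404.14637844]), 'tcp_rot': array([-3.14046236e+00, -1.23608577e-04,  4.04762094e-01]), 'ft_force': array([ 0.83760188, -0.28535293, -0.0156644 ]), 'moment': array([-0.0434356 , -0.05207433, -0.01110425]), 'opening': 0.9990272636475702} 171.3
scene {'fx': 528.5045145242914, 'fy': 528.5045145242914, 'cx': 280.9662404823795, 'cy': 212.96706884392503, 'k1': -0.18512361188416832, 'rvec': array([ 1.84488035,  1.53239346, -0.66881029]), 'tvec': array([-110.65398633, -274.22707028, 1931.13022926])}
top {'fx': 509.28829514308154, 'fy': 509.28829514308154, 'cx': 280.3800620372766, 'cy': 215.3885361215867, 'k1': -0.1852410515226513, 'rvec': array([ 2.14479885, -2.16113149,  0.11721591]), 'tvec': array([  18.62601991,  552.92061419, 1483.89172921])}
wrist {'fx': 370.4593757705686, 'fy': 370.4593757705686, 'cx': 278.39523139316157, 'cy': 203.2684224764182, 'k1': -0.09778105325829821, 'rvec': array([-2.45091794,  1.61704603,  0.19636674]), 'tvec': array([-623.96380899,  -26.59784557,  388.92176506])}
```

View pics/scene0.png

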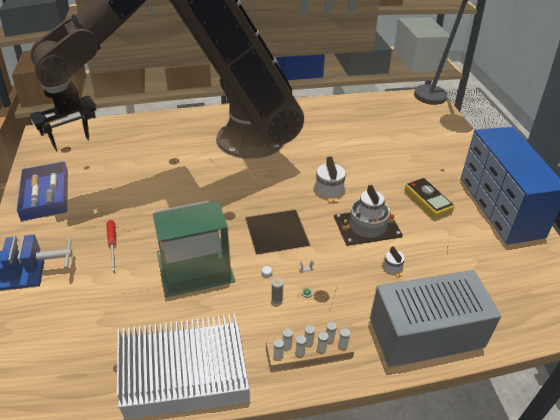

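View pics/top0.png

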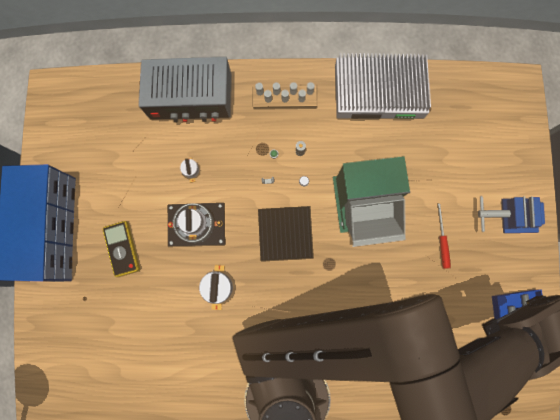

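View pics/wrist0.png

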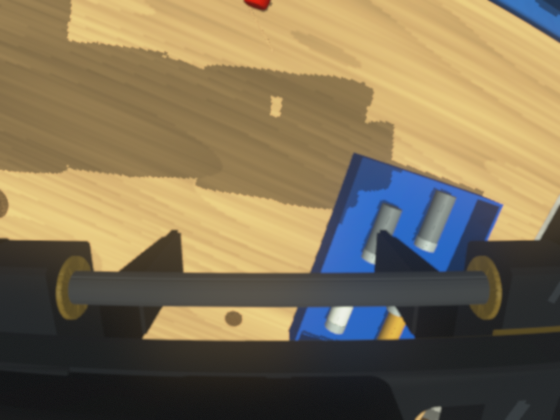

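```bash
cat > h.py <<'E'
import numpy as np,cv2,pickle
from scipy.spatial.transform import Rotation as R
def load(n): return pickle.load(open(f"pics/{n}.pkl","rb"))
def snap(n,name):
    from cell import viewer
    c=viewer.read_camera(n); cv2.imwrite(f"pics/{name}.png",c["image"][:,:,::-1]); pickle.dump(c,open(f"pics/{name}.pkl","wb")); return c
def ray(c,u,v):
    x=(u-c["cx"])/c["fx"]; y=(v-c["cy"])/c["fy"]; rd=np.hypot(x,y); r=rd
    for _ in range(30): r=rd/(1+c["k1"]*r*r)
    s=r/rd if rd>0 else 1
    M=cv2.Rodrigues(c["rvec"])[0]
    return -M.T@c["tvec"], M.T@np.array([x*s,y*s,1.])
def onz(c,u,v,z):
    o,d=ray(c,u,v); return o+d*(z-o[2])/d[2]
def proj(c,P):
    P=np.atleast_2d(P).astype(float); M=cv2.Rodrigues(c["rvec"])[0]; q=P@M.T+c["tvec"]
    a=q[:,:2]/q[:,2:]; a=a*(1+c["k1"]*(a**2).sum(1,keepdims=True))
    return a*[c["fx"],c["fy"]]+[c["cx"],c["cy"]]
def crop(c,u0,v0,w,h,s,name):
    i=c["image"][v0:v0+h,u0:u0+w,::-1]; cv2.imwrite(f"pics/{name}.png",cv2.resize(i,None,fx=s,fy=s,interpolation=cv2.INTER_CUBIC))
def tri(obs):
    A=0;b=0
    for c,u,v in obs:
        o,d=ray(c,u,v); d=d/np.linalg.norm(d); Q=np.eye(3)-np.outer(d,d); A=A+Q; b=b+Q@o
    return np.linalg.solve(A,b)
E
python3 - <<'E'
from h import *
t=load("top0"); s=load("scene0")
crop(t,150,190,100,75,8,"t_pot"); crop(t,245,140,180,120,4,"t_mid"); crop(s,320,150,90,110,5,"s_pot"); crop(s,140,190,190,110,4,"s_bin")
E
```

```text
(no output)
```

View pics/t_pot.png

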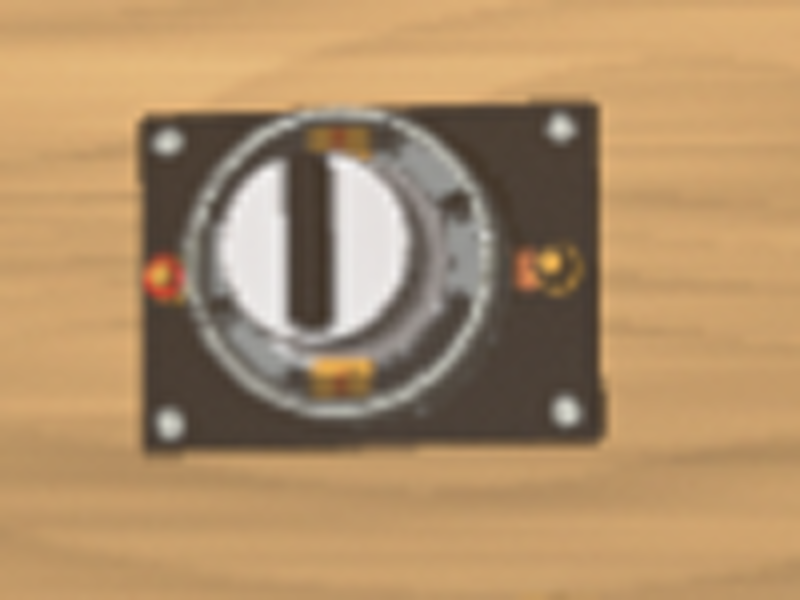

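View pics/t_mid.png

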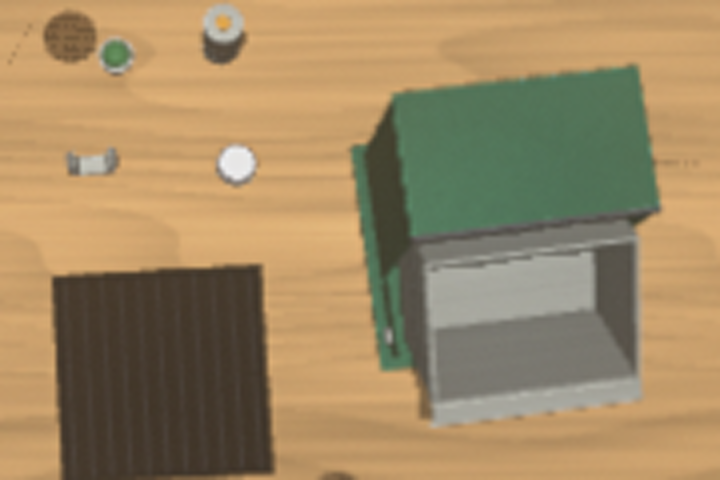

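View pics/s_pot.png

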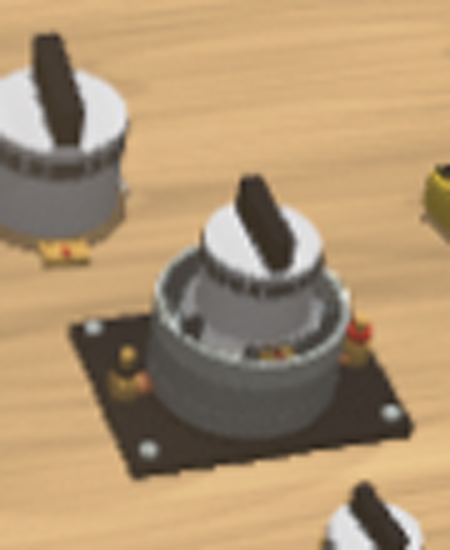

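View pics/s_bin.png

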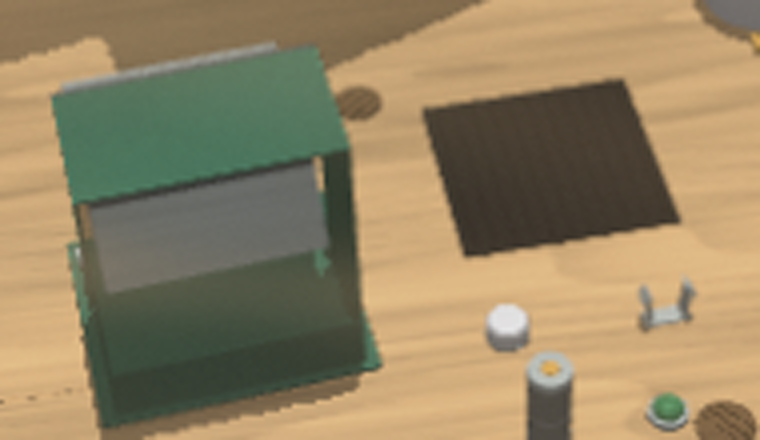

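Run:
```python
from h import *
t=load("top0"); s=load("scene0")
np.set_printoptions(precision=1,suppress=True)
pl=[onz(t,150+u/8,190+v/8,10) for u,v in [(140,118),(597,103),(603,440),(147,450)]]
P=np.array(pl);print("plate top",P,P.mean(0)); 
e=P[0]-P[1]+P[3]-P[2]; print("yaw of y axis-90deg", np.degrees(np.arctan2(e[1],e[0]))-90, np.linalg.norm(e)/2, np.linalg.norm(P[0]-P[3]))
ps=np.array([onz(s,320+u/5,150+v/5,10) for u,v in [(70,328),(412,430),(135,477)]]); print("scene corners",ps, (ps[0]+ps[1])/2)
# bar ends at pot z 139 top of bar
for n,c,pts in [("top",t,[(309,153),(311,327)]),]:
    print(n,[onz(t,150+u/8,190+v/8,139) for u,v in pts])
print("bar ends scene",[onz(s,320+u/5,150+v/5,139) for u,v in [(250,182),(280,265)]])
M=np.array([onz(t,245+u/4,140+v/4,4) for u,v in [(53,278),(260,265),(273,472),(63,480)]]);print("mat",M,M.mean(0))
M=np.array([onz(s,140+u/4,190+v/4,4) for u,v in [(424,108),(625,80),(679,221),(466,256)]]);print("mat s",M,M.mean(0))
C=np.array([onz(t,245+u/4,140+v/4,203) for u,v in [(397,93),(637,66),(660,210),(412,240)]]);print("roof",C,C.mean(0))
C=np.array([onz(s,140+u/4,190+v/4,203) for u,v in [(53,98),(318,47),(350,150),(76,202)]]);print("roof s",C,C.mean(0))
print("lip",[ [onz(t,245+u/4,140+v/4,z) for u,v in [(432,425),(640,397)]] for z in (100,110,120)])
for nm,u,v in [("lens",116,55),("oldc",223,22),("clip",92,162),("cap",237,163)]: print(nm,onz(t,245+u/4,140+v/4,15 if nm!="oldc" else 72))
print("big cover top",onz(t,215,288,75),"small",onz(t,189,168,50),"meter",onz(t,120,248,40),"sd",onz(t,443,237,10))
```

```text
plate top [[591.8 361.3  10. ]
 [595.8 184.4  10. ]
 [467.3 181.3  10. ]
 [464.2 356.2  10. ]] [529.8 270.8  10. ]
yaw of y axis-90deg 1.1589201426698992 175.91835205202509 127.67108489315457
scene corners [[474.3 185.   10. ]
 [596.8 361.9  10. ]
 [604.7 188.3  10. ]] [535.6 273.4  10. ]
top [array([560. , 269.9, 139. ]), array([498.9, 268.3, 139. ])]
bar ends scene [array([507.9, 272.4, 139. ]), array([581. , 265.8, 139. ])]
mat [[575.3  82.1   4. ]
 [583.9 -75.6   4. ]
 [426.6 -83.3   4. ]
 [421.8  74.9   4. ]] [501.9  -0.5   4. ]
mat s [[427.7 -78.6   4. ]
 [422.6  78.7   4. ]
 [579.3  84.6   4. ]
 [586.8 -71.6   4. ]] [504.1   3.3   4. ]
roof [[ 672.1 -160.2  203. ]
 [ 690.5 -324.6  203. ]
 [ 591.4 -336.   203. ]
 [ 572.1 -167.7  203. ]] [ 631.5 -247.2  203. ]
roof s [[ 596.8 -332.4  203. ]
 [ 576.9 -162.9  203. ]
 [ 676.  -153.9  203. ]
 [ 692.8 -320.   203. ]] [ 635.6 -242.3  203. ]
lip [[array([ 455.1, -191.7,  100. ]), array([ 473.3, -341.9,  100. ])], [array([ 454.5, -190.4,  110. ]), array([ 472.6, -339.6,  110. ])], [array([ 453.9, -189.1,  120. ]), array([ 471.9, -337.2,  120. ])]]
lens [746.2  33.   15. ]
oldc [756.5 -47.8  72. ]
clip [662.7  51.6  15. ]
cap [660.9 -58.7  15. ]
big cover top [339.4 203.2  75. ] small [697.1 288.5  50. ] meter [457.2 498.8  40. ] sd [ 485.2 -482.4   10. ]
```

```bash
cat > g.py <<'E'
import sys
from h import *
from cell import env
def go(x,y,z,yaw):
    "target TCP xyz; tool-down yaw deg"
    s=env.state(); r=s["tcp_rot"]; Rc=R.from_euler("xyz",r); Rt=R.from_euler("xyz",[np.pi,0,np.radians(yaw)])
    d=Rc.inv().apply(np.array([x,y,z])-s["eef_pos"]); w=(Rc.inv()*Rt).as_rotvec()/np.radians(6)
    print("t %.2f"%s["t"],"pos",s["eef_pos"].round(1),"rpy",np.degrees(r).round(2),"F",s["ft_force"].round(1),"M",s["moment"].round(2),"op",round(s["opening"],3),"j6",s["joints"][5].round(2))
    print("d",d.round(1),"r",w.round(3))
if __name__=="__main__": go(*map(float,sys.argv[1:5]))
E
python3 g.py 480 -60 420 1.2; python3 g.py 531.5 271.5 420 1.2
```

```text
t 0.15 pos [ 246.1 -574.5  404.3] rpy [-179.95   -0.     23.19] F [ 0.3 -0.1 -0.2] M [-0.02 -0.02 -0.02] op 1.0 j6 -0.11
d [ 417.6 -380.8  -15.4] r [-8.000e-03  1.000e-03  3.665e+00]
t 0.15 pos [ 246.1 -574.5  404.3] rpy [-179.95   -0.     23.19] F [ 0.3 -0.1 -0.2] M [-0.02 -0.02 -0.02] op 1.0 j6 -0.11
d [ 595.5 -665.2  -15.1] r [-8.000e-03  1.000e-03  3.665e+00]
```

Request:
play_rows --increments '[{"dx":418,"dy":-381,"dz":-15,"rz":3.66},{"dx":418,"dy":-381,"dz":-15,"rz":3.66},{"dx":418,"dy":-381,"dz":-15,"rz":3.66},{"dx":418,"dy":-381,"dz":-15,"rz":3.66},{"dx":418,"dy":-381,"dz":-15,"rz":3.66},{"dx":418,"dy":-381,"dz":-15,"rz":3.66},{"dx":418,"dy":-381,"dz":-15,"rz":3.66},{"dx":418,"dy":-381,"dz":-15,"rz":3.66}]' --fingers 1

```text
invalid input
```

```bash
python3 g.py 531.5 271.5 420 1.2
```

```text
t 0.15 pos [ 246.1 -574.5  404.3] rpy [-179.95   -0.     23.19] F [ 0.3 -0.1 -0.2] M [-0.02 -0.02 -0.02] op 1.0 j6 -0.11
d [ 595.5 -665.2  -15.1] r [-8.000e-03  1.000e-03  3.665e+00]
```

Request:
play_rows --increments '[{"dx":30,"dy":-27,"dz":-1,"rx":0,"ry":0,"rz":0.3},{"dx":60,"dy":-54,"dz":-2,"rx":0,"ry":0,"rz":0.6}]'

```text
t: 0.32
eef_pos: [279.6, -501.2, 405.4]
tcp_rot: [-3.14, 0.0, 0.338]
ft_force: [0.9, -0.4, 0.4]
opening: 1.0
```

Works; test whether the range or the missing fields was the matter.

Request:
play_rows --increments '[{"dx":358,"dy":-327,"dz":-13,"rx":0,"ry":0,"rz":3.0},{"dx":358,"dy":-327,"dz":-13,"rx":0,"ry":0,"rz":3.0},{"dx":358,"dy":-327,"dz":-13,"rx":0,"ry":0,"rz":3.0}]' --fingers 1.0

```text
t: 0.57
eef_pos: [338.8, -390.6, 409.5]
tcp_rot: [-3.139, 0.001, 0.017]
ft_force: [0.2, -1.2, 0.2]
opening: 1.001
```

```bash
python3 g.py 490 -40 420 1.2
```

```text
t 0.57 pos [ 338.8 -390.6  409.5] rpy [-1.7988e+02  4.0000e-02  9.5000e-01] F [ 0.2 -1.2  0.2] M [ 0.07 -0.    0.02] op 1.001 j6 0.57
d [ 157.  -348.1   -9.9] r [-0.02   0.007 -0.041]
```

Request:
play_rows --increments '[{"dx":157,"dy":-348,"dz":-10},{"dx":157,"dy":-348,"dz":-10},{"dx":157,"dy":-348,"dz":-10},{"dx":157,"dy":-348,"dz":-10},{"dx":157,"dy":-348,"dz":-10},{"dx":157,"dy":-348,"dz":-10},{"dx":157,"dy":-348,"dz":-10},{"dx":157,"dy":-348,"dz":-10}]'

```text
invalid input
```

```bash
python3 g.py 531.5 271.5 420 1.2
```

```text
t 0.57 pos [ 338.8 -390.6  409.5] rpy [-1.7988e+02  4.0000e-02  9.5000e-01] F [ 0.2 -1.2  0.2] M [ 0.07 -0.    0.02] op 1.001 j6 0.57
d [ 203.7 -658.8   -9.3] r [-0.02   0.007 -0.041]
```

Missing fields are refused, it seems; give all six.

Request:
play_rows --increments '[{"dx":157,"dy":-348,"dz":-10,"rx":0,"ry":0,"rz":0},{"dx":157,"dy":-348,"dz":-10,"rx":0,"ry":0,"rz":0},{"dx":157,"dy":-348,"dz":-10,"rx":0,"ry":0,"rz":0},{"dx":157,"dy":-348,"dz":-10,"rx":0,"ry":0,"rz":0},{"dx":157,"dy":-348,"dz":-10,"rx":0,"ry":0,"rz":0},{"dx":157,"dy":-348,"dz":-10,"rx":0,"ry":0,"rz":0},{"dx":157,"dy":-348,"dz":-10,"rx":0,"ry":0,"rz":0},{"dx":157,"dy":-348,"dz":-10,"rx":0,"ry":0,"rz":0}]'

```text
t: 1.23
eef_pos: [470.4, -84.2, 418.8]
tcp_rot: [-3.14, 0.001, 0.016]
ft_force: [1.3, -0.9, 0.6]
opening: 0.997
```

```bash
python3 g.py 531.5 271.5 420 1.2
```

```text
t 1.23 pos [470.4 -84.2 418.8] rpy [-1.7988e+02  4.0000e-02  9.4000e-01] F [ 1.3 -0.9  0.6] M [ 0.03 -0.1  -0.01] op 0.997 j6 1.24
d [  66.9 -354.6   -0.5] r [-0.02   0.006 -0.043]
```

Request:
play_rows --increments '[{"dx":67,"dy":-355,"dz":0,"rx":0,"ry":0,"rz":0},{"dx":67,"dy":-355,"dz":0,"rx":0,"ry":0,"rz":0},{"dx":67,"dy":-355,"dz":0,"rx":0,"ry":0,"rz":0},{"dx":67,"dy":-355,"dz":0,"rx":0,"ry":0,"rz":0},{"dx":67,"dy":-355,"dz":0,"rx":0,"ry":0,"rz":0},{"dx":67,"dy":-355,"dz":0,"rx":0,"ry":0,"rz":0},{"dx":67,"dy":-355,"dz":0,"rx":0,"ry":0,"rz":0},{"dx":67,"dy":-355,"dz":0,"rx":0,"ry":0,"rz":0}]'

```text
t: 1.9
eef_pos: [526.3, 244.5, 419.4]
tcp_rot: [-3.14, 0.001, 0.017]
ft_force: [0.9, 0.2, 0.5]
opening: 1.0
```

Request:
play_rows --increments '[{"dx":0,"dy":-20,"dz":0,"rx":0,"ry":0,"rz":0},{"dx":0,"dy":-20,"dz":0,"rx":0,"ry":0,"rz":0},{"dx":0,"dy":-20,"dz":0,"rx":0,"ry":0,"rz":0}]'

```text
t: 2.15
eef_pos: [525.7, 265.6, 418.8]
tcp_rot: [-3.14, 0.002, 0.019]
ft_force: [-0.1, -0.6, 0.4]
opening: 0.997
```

```bash
python3 g.py 531.5 271.5 420 1.2
python3 - <<'E'
from h import *
c=snap("wrist","w1");print(onz(c,280,210,10),(-cv2.Rodrigues(c["rvec"])[0].T@c["tvec"]).round(1))
E
```

```text
t 2.15 pos [525.7 265.6 418.8] rpy [-1.7992e+02  1.0000e-01  1.0900e+00] F [-0.1 -0.6  0.4] M [0.03 0.05 0.01] op 0.997 j6 1.91
d [ 5.9 -5.8 -1.2] r [-0.014  0.017 -0.018]
[488.56260251 264.25778686  10.        ] [591.4 267.2 397.6]
```

View pics/w1.png

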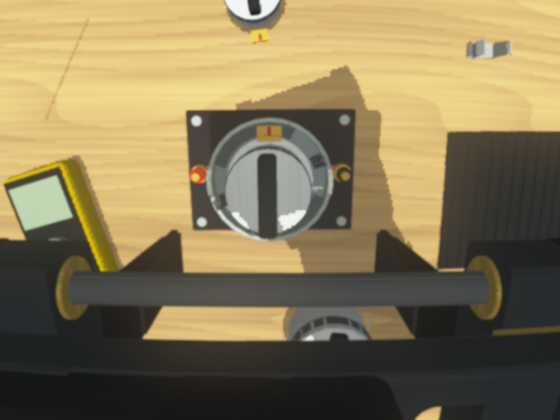

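Run:
```python
from h import *
np.set_printoptions(precision=1,suppress=True)
c=load("w1")
P=np.array([onz(c,u,v,10) for u,v in [(187,110),(355,110),(352,229),(193,230)]]);print(P,P.mean(0))
print("bar",[onz(c,u,v,139) for u,v in [(267,154),(267,238)]])
print("collar",onz(c,206,179,69),onz(c,334,179,69),onz(c,270,117,69))
crop(c,170,90,200,160,4,"w1c")
```

```text
[[592.9 361.8  10. ]
 [595.9 189.5  10. ]
 [468.4 184.6  10. ]
 [463.9 359.8  10. ]] [530.3 273.9  10. ]
bar [array([563. , 275.1, 139. ]), array([501.3, 274.4, 139. ])]
collar [531.9 332.1  69. ] [534.  216.6  69. ] [587.6 275.   69. ]
```

View pics/w1c.png

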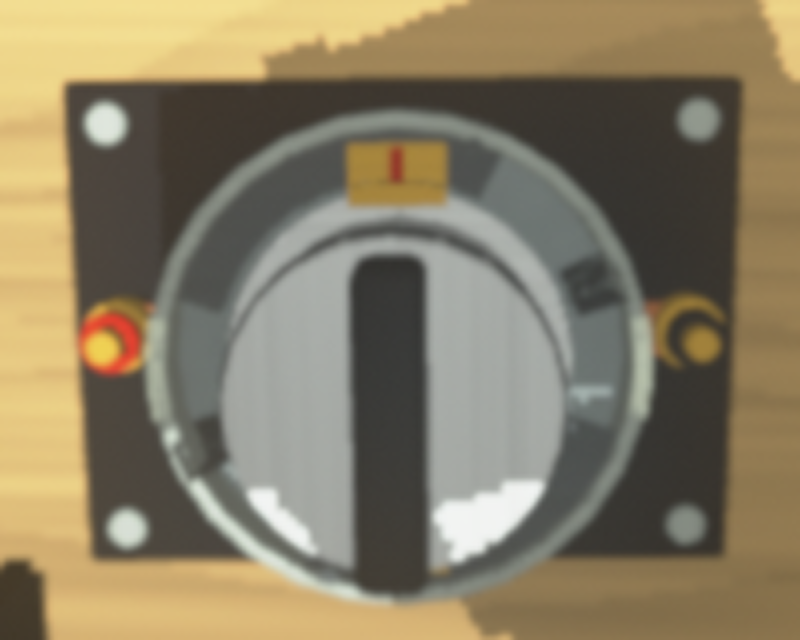

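```bash
python3 g.py 531.8 273.3 320 1.2
```

```text
t 2.20 pos [525.8 264.6 419. ] rpy [-1.7992e+02  9.0000e-02  1.0100e+00] F [0.9 0.1 0.6] M [ 0.01 -0.02  0.01] op 1.003 j6 1.91
d [ 6.3 -8.4 99. ] r [-0.014  0.015 -0.032]
```

Request:
play_rows --increments '[{"dx":6.3,"dy":-8.4,"dz":0,"rx":0,"ry":0,"rz":0},{"dx":6.3,"dy":-8.4,"dz":25,"rx":0,"ry":0,"rz":0},{"dx":6.3,"dy":-8.4,"dz":50,"rx":0,"ry":0,"rz":0},{"dx":6.3,"dy":-8.4,"dz":75,"rx":0,"ry":0,"rz":0},{"dx":6.3,"dy":-8.4,"dz":99,"rx":0,"ry":0,"rz":0},{"dx":6.3,"dy":-8.4,"dz":99,"rx":0,"ry":0,"rz":0},{"dx":6.3,"dy":-8.4,"dz":99,"rx":0,"ry":0,"rz":0}]' --fingers 0.7

```text
t: 2.78
eef_pos: [532.4, 272.7, 319.7]
tcp_rot: [-3.141, 0.003, 0.016]
ft_force: [-0.1, -0.1, 0.6]
opening: 0.703
```

```bash
python3 g.py 531.8 273.3 307 1.2
python3 - <<'E'
from h import *
c=snap("wrist","w2"); c=snap("scene","s2"); crop(c,300,130,110,100,7,"s2c")
E
```

```text
t 2.78 pos [532.4 272.7 319.7] rpy [-179.95    0.19    0.94] F [-0.1 -0.1  0.6] M [-0.    0.02  0.02] op 0.703 j6 1.92
d [-0.5 -0.6 12.7] r [-0.008  0.031 -0.043]
```

View pics/w2.png

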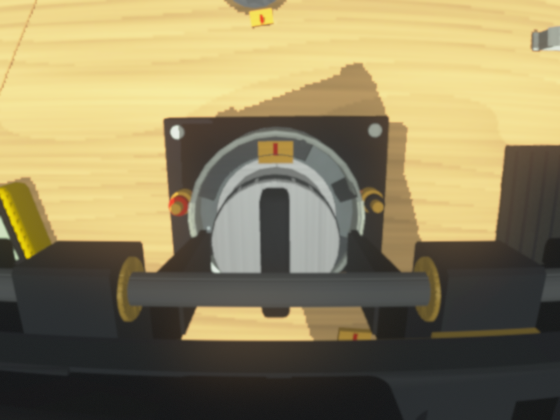

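View pics/s2c.png

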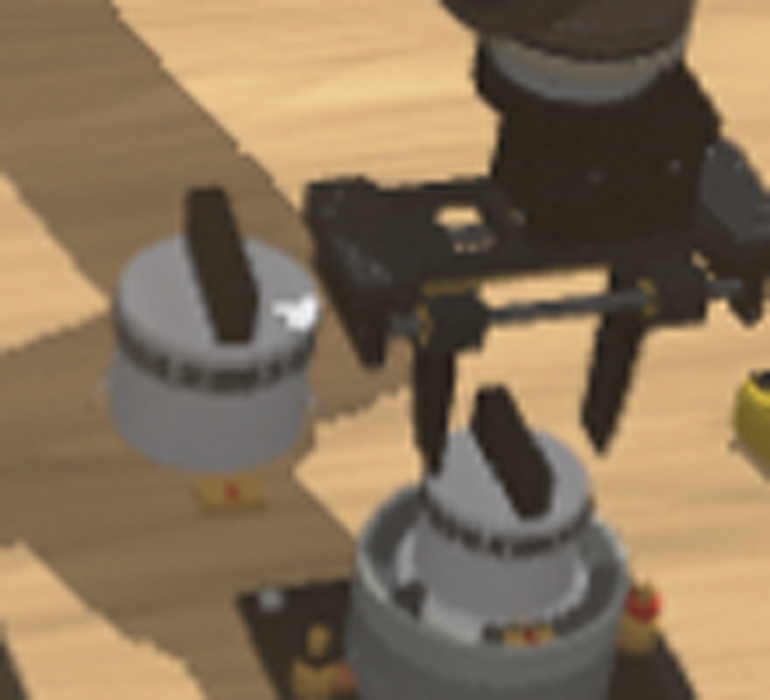

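Request:
play_rows --increments '[{"dx":0,"dy":-1.5,"dz":5,"rx":0,"ry":0,"rz":0},{"dx":0,"dy":-1.5,"dz":8,"rx":0,"ry":0,"rz":0},{"dx":0,"dy":-1.5,"dz":11,"rx":0,"ry":0,"rz":0},{"dx":0,"dy":-1.5,"dz":12,"rx":0,"ry":0,"rz":0},{"dx":0,"dy":-1.5,"dz":13,"rx":0,"ry":0,"rz":0},{"dx":0,"dy":-1.5,"dz":13,"rx":0,"ry":0,"rz":0}]' --fingers 0.35

```text
t: 3.38
eef_pos: [532.4, 274.6, 308.4]
tcp_rot: [-3.14, 0.0, 0.017]
ft_force: [0.8, -0.4, -0.3]
opening: 0.368
```

Request:
play_rows --increments '[{"dx":0,"dy":0,"dz":1,"rx":0,"ry":0,"rz":0},{"dx":0,"dy":0,"dz":1,"rx":0,"ry":0,"rz":0},{"dx":0,"dy":0,"dz":1,"rx":0,"ry":0,"rz":0},{"dx":0,"dy":0,"dz":1,"rx":0,"ry":0,"rz":0},{"dx":0,"dy":0,"dz":1,"rx":0,"ry":0,"rz":0},{"dx":0,"dy":0,"dz":1,"rx":0,"ry":0,"rz":0}]' --fingers 0.0

```text
t: 3.88
eef_pos: [532.4, 274.6, 307.5]
tcp_rot: [-3.14, -0.0, 0.017]
ft_force: [0.8, -1.0, -1.0]
opening: 0.145
```

```bash
python3 g.py 531.8 273.3 307 1.2
```

```text
t 3.88 pos [532.4 274.6 307.5] rpy [-179.88   -0.      0.97] F [ 0.8 -1.  -1. ] M [-0.08  0.04 -0.09] op 0.145 j6 1.92
d [-0.6  1.2  0.4] r [-0.02  -0.001 -0.039]
```

Request:
play_rows --increments '[{"dx":0,"dy":0,"dz":1,"rx":0,"ry":0,"rz":0},{"dx":0,"dy":0,"dz":2,"rx":0,"ry":0,"rz":0},{"dx":0,"dy":0,"dz":3,"rx":0,"ry":0,"rz":0},{"dx":0,"dy":0,"dz":4,"rx":0,"ry":0,"rz":0},{"dx":0,"dy":0,"dz":5,"rx":0,"ry":0,"rz":0},{"dx":0,"dy":0,"dz":5,"rx":0,"ry":0,"rz":0}]'

```text
t: 4.38
eef_pos: [532.4, 274.6, 303.0]
tcp_rot: [-3.139, -0.001, 0.017]
ft_force: [-2.4, -0.8, 8.2]
opening: 0.147
```

```bash
python3 g.py 531.8 273.3 307 1.2
```

```text
t 4.38 pos [532.4 274.6 303. ] rpy [-1.7987e+02 -4.0000e-02  9.7000e-01] F [-2.4 -0.8  8.2] M [-0.27  0.49  0.02] op 0.147 j6 1.92
d [-0.6  1.2 -4. ] r [-0.021 -0.007 -0.038]
```

Request:
play_rows --increments '[{"dx":0,"dy":0,"dz":1,"rx":0,"ry":0,"rz":0},{"dx":0,"dy":0,"dz":2,"rx":0,"ry":0,"rz":0},{"dx":0,"dy":0,"dz":3,"rx":0,"ry":0,"rz":0},{"dx":0,"dy":0,"dz":4,"rx":0,"ry":0,"rz":0},{"dx":0,"dy":0,"dz":4,"rx":0,"ry":0,"rz":0}]'

```text
t: 4.8
eef_pos: [532.4, 274.6, 299.9]
tcp_rot: [-3.139, -0.002, 0.017]
ft_force: [-2.6, -1.8, 10.8]
opening: 0.143
```

```bash
python3 g.py 531.8 273.3 307 1.2
```

```text
t 4.80 pos [532.4 274.6 299.9] rpy [-1.7986e+02 -9.0000e-02  9.8000e-01] F [-2.6 -1.8 10.8] M [-0.2   0.61 -0.  ] op 0.143 j6 1.92
d [-0.6  1.2 -7.1] r [-0.024 -0.015 -0.037]
```

Request:
play_rows --increments '[{"dx":0,"dy":0,"dz":1,"rx":0,"ry":0,"rz":0},{"dx":0,"dy":0,"dz":2,"rx":0,"ry":0,"rz":0},{"dx":0,"dy":0,"dz":3,"rx":0,"ry":0,"rz":0},{"dx":0,"dy":0,"dz":3.5,"rx":0,"ry":0,"rz":0},{"dx":0,"dy":0,"dz":3.5,"rx":0,"ry":0,"rz":0}]'

```text
t: 5.22
eef_pos: [532.4, 274.6, 298.3]
tcp_rot: [-3.139, -0.003, 0.017]
ft_force: [-3.7, -1.9, 19.9]
opening: 0.143
```

```bash
python3 g.py 531.8 273.3 307 1.2
```

```text
t 5.22 pos [532.4 274.6 298.3] rpy [-179.82   -0.2     0.98] F [-3.7 -1.9 19.9] M [-0.49  1.1   0.04] op 0.143 j6 1.92
d [-0.6  1.3 -8.7] r [-0.029 -0.033 -0.036]
```

Request:
play_rows --increments '[{"dx":0,"dy":0,"dz":-1.5,"rx":0,"ry":0,"rz":0},{"dx":0,"dy":0,"dz":-1.5,"rx":0,"ry":0,"rz":-0.25},{"dx":0,"dy":0,"dz":-1.5,"rx":0,"ry":0,"rz":-0.5},{"dx":0,"dy":0,"dz":-1.5,"rx":0,"ry":0,"rz":-0.75},{"dx":0,"dy":0,"dz":-1.5,"rx":0,"ry":0,"rz":-0.75}]'

```text
t: 5.63
eef_pos: [532.7, 274.8, 301.0]
tcp_rot: [-3.138, -0.006, 0.097]
ft_force: [-1.6, 1.3, 10.2]
opening: 0.146
```

```bash
python3 g.py 532.4 274.6 300 91.2
```

```text
t 5.63 pos [532.7 274.8 301. ] rpy [-179.8    -0.35    5.57] F [-1.6  1.3 10.2] M [-0.06  0.23 -0.01] op 0.146 j6 1.84
d [-0.3  0.1  1. ] r [  0.016  -0.072 -14.271]
```

Request:
play_rows --increments '[{"dx":0,"dy":0,"dz":1,"rx":0,"ry":-0.05,"rz":-0.5},{"dx":0,"dy":0,"dz":1,"rx":0,"ry":-0.05,"rz":-1},{"dx":0,"dy":0,"dz":1,"rx":0,"ry":-0.05,"rz":-1.6},{"dx":0,"dy":0,"dz":1,"rx":0,"ry":-0.05,"rz":-2.2},{"dx":0,"dy":0,"dz":1,"rx":0,"ry":-0.05,"rz":-2.8},{"dx":0,"dy":0,"dz":1,"rx":0,"ry":-0.05,"rz":-3.4},{"dx":0,"dy":0,"dz":1,"rx":0,"ry":-0.05,"rz":-4},{"dx":0,"dy":0,"dz":1,"rx":0,"ry":-0.05,"rz":-4}]'

```text
t: 6.3
eef_pos: [533.0, 274.9, 301.2]
tcp_rot: [-3.14, -0.004, 0.52]
ft_force: [0.1, 0.2, 9.9]
opening: 0.146
```

```bash
python3 g.py 532.4 274.6 300 91.2
```

```text
t 6.30 pos [533.  274.9 301.2] rpy [-179.91   -0.26   29.8 ] F [0.1 0.2 9.9] M [-0.15  0.13  0.06] op 0.146 j6 1.41
d [-0.7 -0.   1.2] r [ 1.0000e-02 -4.6000e-02 -1.0234e+01]
```

Turning freely (30°, no torque). Continue.

Request:
play_rows --increments '[{"dx":0,"dy":0,"dz":1.3,"rx":0,"ry":-0.04,"rz":-0.6},{"dx":0,"dy":0,"dz":1.3,"rx":0,"ry":-0.04,"rz":-1.2},{"dx":0,"dy":0,"dz":1.3,"rx":0,"ry":-0.04,"rz":-1.8},{"dx":0,"dy":0,"dz":1.3,"rx":0,"ry":-0.04,"rz":-2.4},{"dx":0,"dy":0,"dz":1.3,"rx":0,"ry":-0.04,"rz":-3},{"dx":0,"dy":0,"dz":1.3,"rx":0,"ry":-0.04,"rz":-3.7},{"dx":0,"dy":0,"dz":1.3,"rx":0,"ry":-0.04,"rz":-4.4},{"dx":0,"dy":0,"dz":1.3,"rx":0,"ry":-0.04,"rz":-5}]'

```text
t: 6.97
eef_pos: [533.2, 275.1, 301.0]
tcp_rot: [3.14, -0.003, 1.047]
ft_force: [-1.4, 0.7, 9.9]
opening: 0.146
```

```bash
python3 g.py 532.4 274.6 300 91.2
```

```text
t 6.97 pos [533.2 275.1 301. ] rpy [ 1.7994e+02 -1.5000e-01  6.0000e+01] F [-1.4  0.7  9.9] M [ 0.1   0.29 -0.06] op 0.146 j6 0.89
d [-0.9 -0.4  1. ] r [ 0.017 -0.021 -5.2  ]
```

Request:
play_rows --increments '[{"dx":0,"dy":0,"dz":1.3,"rx":0,"ry":-0.02,"rz":-0.6},{"dx":0,"dy":0,"dz":1.3,"rx":0,"ry":-0.02,"rz":-1.2},{"dx":0,"dy":0,"dz":1.3,"rx":0,"ry":-0.02,"rz":-1.8},{"dx":0,"dy":0,"dz":1.3,"rx":0,"ry":-0.02,"rz":-2.4},{"dx":0,"dy":0,"dz":1.3,"rx":0,"ry":-0.02,"rz":-3},{"dx":0,"dy":0,"dz":1.3,"rx":0,"ry":-0.02,"rz":-3.6},{"dx":0,"dy":0,"dz":1.3,"rx":0,"ry":-0.02,"rz":-4.2},{"dx":0,"dy":0,"dz":1.3,"rx":0,"ry":-0.02,"rz":-4.4}]'

```text
t: 7.63
eef_pos: [532.9, 275.4, 300.5]
tcp_rot: [3.14, -0.001, 1.511]
ft_force: [-5.2, 2.9, 10.9]
opening: 0.149
```

```bash
python3 g.py 532.4 274.6 300 91.2
```

```text
t 7.63 pos [532.9 275.4 300.5] rpy [ 1.7992e+02 -4.0000e-02  8.6590e+01] F [-5.2  2.9 10.9] M [ 0.32  1.09 -0.08] op 0.149 j6 0.43
d [-0.9 -0.4  0.5] r [ 0.014 -0.006 -0.768]
```

Request:
play_rows --increments '[{"dx":0,"dy":-0.7,"dz":1.0,"rx":0,"ry":0,"rz":-0.2},{"dx":0,"dy":-0.7,"dz":1.0,"rx":0,"ry":0,"rz":-0.4},{"dx":0,"dy":-0.7,"dz":1.0,"rx":0,"ry":0,"rz":-0.5}]'

```text
t: 7.88
eef_pos: [532.3, 275.7, 300.6]
tcp_rot: [3.139, -0.002, 1.565]
ft_force: [-0.8, 0.2, 9.6]
opening: 0.145
```

```bash
python3 g.py 532.4 274.6 300 91.2
```

```text
t 7.88 pos [532.3 275.7 300.6] rpy [ 1.7982e+02 -9.0000e-02  8.9650e+01] F [-0.8  0.2  9.6] M [ 0.05  0.46 -0.08] op 0.145 j6 0.37
d [-1.1  0.1  0.6] r [ 0.029 -0.015 -0.258]
```

Request:
play_rows --increments '[{"dx":0,"dy":0,"dz":0.8,"rx":0,"ry":0,"rz":-0.15},{"dx":0,"dy":0,"dz":0.8,"rx":0,"ry":0,"rz":-0.25},{"dx":0,"dy":0,"dz":0.8,"rx":0,"ry":0,"rz":-0.25}]'

```text
t: 8.13
eef_pos: [532.2, 275.9, 300.8]
tcp_rot: [3.138, -0.002, 1.591]
ft_force: [-3.0, 0.8, 9.8]
opening: 0.146
```

```bash
python3 g.py 532.4 274.6 300 91.2
```

```text
t 8.13 pos [532.2 275.9 300.8] rpy [ 1.7978e+02 -1.2000e-01  9.1180e+01] F [-3.   0.8  9.8] M [ 0.03  0.66 -0.1 ] op 0.146 j6 0.35
d [-1.3  0.2  0.8] r [ 0.036 -0.02  -0.003]
```

Request:
play_rows --increments '[{"dx":0,"dy":0,"dz":-1,"rx":0,"ry":0,"rz":0},{"dx":0,"dy":0,"dz":-3,"rx":0,"ry":0,"rz":0},{"dx":0,"dy":0,"dz":-5,"rx":0,"ry":0,"rz":0},{"dx":0,"dy":0,"dz":-7,"rx":0,"ry":0,"rz":0},{"dx":0,"dy":0,"dz":-8.5,"rx":0,"ry":0,"rz":0},{"dx":0,"dy":0,"dz":-8.5,"rx":0,"ry":0,"rz":0}]'

```text
t: 8.63
eef_pos: [532.0, 275.9, 309.7]
tcp_rot: [3.138, -0.002, 1.591]
ft_force: [-0.9, -0.1, 4.3]
opening: 0.148
```

```bash
python3 g.py 532.4 274.6 300 91.2
```

```text
t 8.63 pos [532.  275.9 309.7] rpy [ 1.7978e+02 -1.3000e-01  9.1180e+01] F [-0.9 -0.1  4.3] M [-0.09  0.37  0.02] op 0.148 j6 0.35
d [-1.3  0.3  9.7] r [ 0.037 -0.022 -0.004]
```

Request:
play_rows --increments '[{"dx":0,"dy":0,"dz":-1,"rx":0,"ry":0,"rz":0},{"dx":0,"dy":0,"dz":-2,"rx":0,"ry":0,"rz":0},{"dx":0,"dy":0,"dz":-3,"rx":0,"ry":0,"rz":0},{"dx":0,"dy":0,"dz":-4,"rx":0,"ry":0,"rz":0},{"dx":0,"dy":0,"dz":-4,"rx":0,"ry":0,"rz":0},{"dx":0,"dy":0,"dz":-4,"rx":0,"ry":0,"rz":0}]'

```text
t: 9.13
eef_pos: [532.0, 275.8, 313.4]
tcp_rot: [3.138, -0.002, 1.591]
ft_force: [-0.6, 0.0, -1.7]
opening: 0.142
```

```bash
python3 g.py 532.4 274.6 300 91.2
python3 - <<'E'
from h import *
c=snap("wrist","w3"); c=snap("scene","s3"); crop(c,300,130,110,100,7,"s3c")
E
```

```text
t 9.13 pos [532.  275.8 313.4] rpy [ 1.798e+02 -1.200e-01  9.118e+01] F [-0.6  0.  -1.7] M [ 0.01 -0.   -0.02] op 0.142 j6 0.35
d [-1.3  0.3 13.4] r [ 0.033 -0.02  -0.004]
```

View pics/s3c.png

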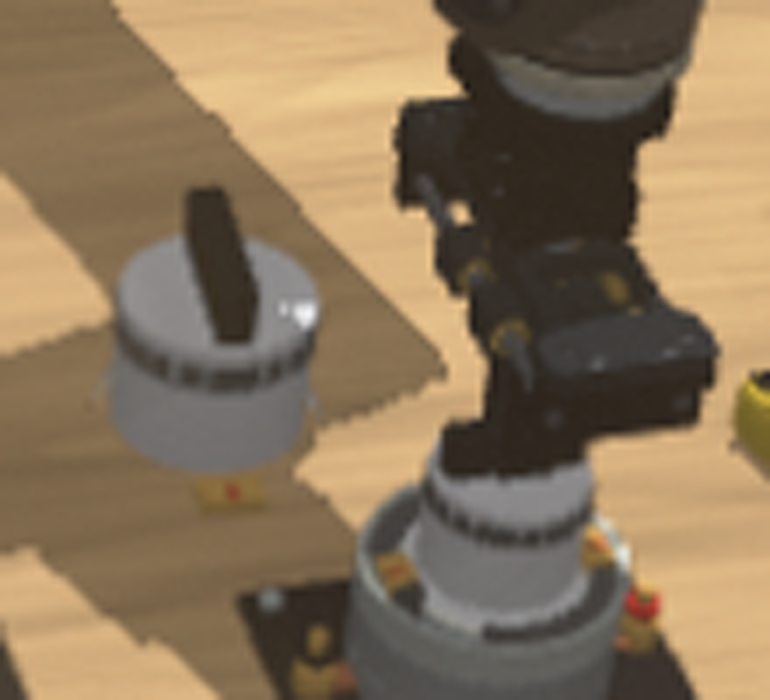

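View pics/w3.png

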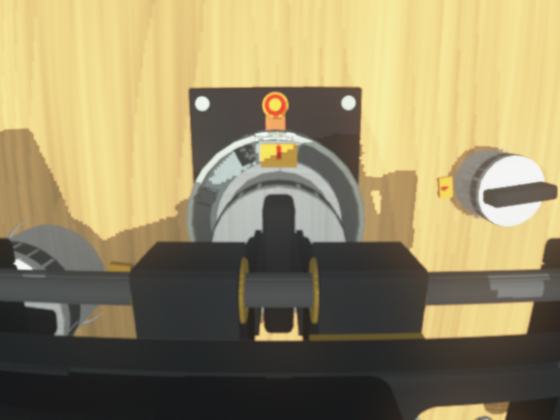

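Request:
play_rows --increments '[{"dx":0,"dy":0,"dz":-3,"rx":0,"ry":0,"rz":0},{"dx":0,"dy":0,"dz":-6,"rx":0,"ry":0,"rz":0},{"dx":0,"dy":0,"dz":-12,"rx":0,"ry":0,"rz":0},{"dx":0,"dy":0,"dz":-24,"rx":0,"ry":0,"rz":0},{"dx":0,"dy":0,"dz":-40,"rx":0,"ry":0,"rz":0},{"dx":0,"dy":0,"dz":-60,"rx":0,"ry":0,"rz":0},{"dx":0,"dy":0,"dz":-80,"rx":0,"ry":0,"rz":0},{"dx":0,"dy":0,"dz":-80,"rx":0,"ry":0,"rz":0}]'

```text
t: 9.9
eef_pos: [531.9, 275.8, 397.6]
tcp_rot: [3.132, -0.004, 1.591]
ft_force: [0.3, -0.2, -1.7]
opening: 0.144
```

```bash
python3 g.py 503 2 394 92
python3 - <<'E'
from h import *
c=snap("scene","s4"); crop(c,230,100,180,150,4,"s4c")
E
```

```text
t 9.90 pos [531.9 275.8 397.6] rpy [179.46  -0.25  91.18] F [ 0.3 -0.2 -1.7] M [ 0.05 -0.16 -0.01] op 0.144 j6 0.35
d [-273.1  -34.6    2.1] r [ 0.09  -0.04  -0.136]
```

View pics/s4c.png

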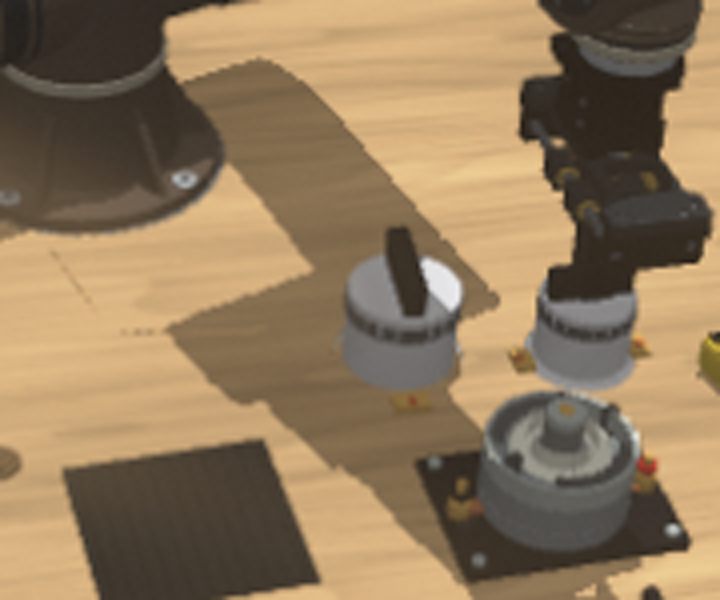

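Request:
play_rows --increments '[{"dx":-30,"dy":-3.6,"dz":0,"rx":0.09,"ry":-0.04,"rz":0},{"dx":-70,"dy":-8.6,"dz":0,"rx":0.09,"ry":-0.04,"rz":0},{"dx":-110,"dy":-13.7,"dz":0,"rx":0.09,"ry":-0.04,"rz":0},{"dx":-150,"dy":-19,"dz":0,"rx":0.09,"ry":-0.04,"rz":0},{"dx":-190,"dy":-24,"dz":0,"rx":0.09,"ry":-0.04,"rz":0},{"dx":-230,"dy":-29,"dz":0,"rx":0.09,"ry":-0.04,"rz":0},{"dx":-260,"dy":-33,"dz":2,"rx":0.09,"ry":-0.04,"rz":0},{"dx":-273,"dy":-34.6,"dz":2,"rx":0.09,"ry":-0.04,"rz":0}]'

```text
t: 10.62
eef_pos: [502.0, -1.0, 391.1]
tcp_rot: [-3.138, 0.001, 1.589]
ft_force: [1.1, -0.1, -2.5]
opening: 0.141
```

```bash
python3 g.py 503 2 260 92
```

```text
t 10.62 pos [502.   -1.  391.1] rpy [-1.7979e+02  5.0000e-02  9.1050e+01] F [ 1.1 -0.1 -2.5] M [-0.   -0.04  0.03] op 0.141 j6 -0.15
d [  3.1   1.6 131.1] r [-0.036  0.008 -0.159]
```

Request:
play_rows --increments '[{"dx":3,"dy":1.6,"dz":25,"rx":-0.036,"ry":0,"rz":0},{"dx":3,"dy":1.6,"dz":60,"rx":-0.036,"ry":0,"rz":0},{"dx":3,"dy":1.6,"dz":95,"rx":-0.036,"ry":0,"rz":0},{"dx":3,"dy":1.6,"dz":115,"rx":-0.036,"ry":0,"rz":0},{"dx":3,"dy":1.6,"dz":127,"rx":-0.036,"ry":0,"rz":0},{"dx":3,"dy":1.6,"dz":132,"rx":-0.036,"ry":0,"rz":0},{"dx":3,"dy":1.6,"dz":132,"rx":-0.036,"ry":0,"rz":0}]'

```text
t: 11.2
eef_pos: [502.7, 1.8, 257.6]
tcp_rot: [-3.139, 0.001, 1.589]
ft_force: [-0.0, -0.3, -1.7]
opening: 0.144
```

```bash
python3 g.py 503 2 251 92
```

```text
t 11.20 pos [502.7   1.8 257.6] rpy [-1.7984e+02  3.0000e-02  9.1040e+01] F [-0.  -0.3 -1.7] M [-0.02 -0.03 -0.01] op 0.144 j6 -0.14
d [0.2 0.3 6.6] r [-0.027  0.005 -0.16 ]
```

Request:
play_rows --increments '[{"dx":0,"dy":0,"dz":1.5,"rx":-0.03,"ry":0,"rz":0},{"dx":0,"dy":0,"dz":3,"rx":-0.03,"ry":0,"rz":0},{"dx":0,"dy":0,"dz":4.5,"rx":-0.03,"ry":0,"rz":0},{"dx":0,"dy":0,"dz":6,"rx":-0.03,"ry":0,"rz":0},{"dx":0,"dy":0,"dz":6,"rx":-0.03,"ry":0,"rz":0}]'

```text
t: 11.62
eef_pos: [502.7, 1.9, 251.8]
tcp_rot: [3.141, 0.001, 1.589]
ft_force: [-0.9, -0.0, -2.3]
opening: 0.143
```

```bash
python3 g.py 503 2 251 92
```

```text
t 11.62 pos [502.7   1.9 251.8] rpy [1.7995e+02 3.0000e-02 9.1050e+01] F [-0.9 -0.  -2.3] M [ 0.04 -0.07 -0.02] op 0.143 j6 -0.15
d [0.1 0.3 0.8] r [ 0.008  0.006 -0.159]
```

Request:
play_rows --increments '[{"dx":0,"dy":0,"dz":1,"rx":0,"ry":0,"rz":0},{"dx":0,"dy":0,"dz":2,"rx":0,"ry":0,"rz":0},{"dx":0,"dy":0,"dz":2.5,"rx":0,"ry":0,"rz":0},{"dx":0,"dy":0,"dz":2.5,"rx":0,"ry":0,"rz":0}]'

```text
t: 11.95
eef_pos: [502.7, 1.9, 251.3]
tcp_rot: [3.139, 0.001, 1.589]
ft_force: [-6.8, 0.1, 26.2]
opening: 0.143
```

```bash
python3 g.py 503 2 251 92
```

```text
t 11.95 pos [502.7   1.9 251.3] rpy [1.7984e+02 6.0000e-02 9.1060e+01] F [-6.8  0.1 26.2] M [-0.06  1.32  0.05] op 0.143 j6 -0.15
d [0.1 0.3 0.3] r [ 0.026  0.01  -0.156]
```

Request:
play_rows --increments '[{"dx":0,"dy":0,"dz":-0.8,"rx":0.03,"ry":0,"rz":0},{"dx":0,"dy":0,"dz":-0.8,"rx":0.03,"ry":0,"rz":0}]'

```text
t: 12.12
eef_pos: [502.7, 1.8, 252.8]
tcp_rot: [3.141, 0.001, 1.589]
ft_force: [-0.6, 0.1, -2.2]
opening: 0.142
```

Request:
play_rows --increments '[{"dx":0,"dy":0,"dz":0,"rx":0,"ry":0,"rz":0},{"dx":0,"dy":0,"dz":0,"rx":0,"ry":0,"rz":0},{"dx":0,"dy":0,"dz":0,"rx":0,"ry":0,"rz":0},{"dx":0,"dy":0,"dz":-5,"rx":0,"ry":0,"rz":0},{"dx":0,"dy":0,"dz":-20,"rx":0,"ry":0,"rz":0},{"dx":0,"dy":0,"dz":-50,"rx":0,"ry":0,"rz":0},{"dx":0,"dy":0,"dz":-85,"rx":0,"ry":0,"rz":0},{"dx":0,"dy":0,"dz":-120,"rx":0,"ry":0,"rz":0}]' --fingers 0.5

```text
t: 12.78
eef_pos: [502.4, 2.0, 374.2]
tcp_rot: [-3.141, 0.001, 1.589]
ft_force: [1.3, -0.1, 0.2]
opening: 0.498
```

```bash
python3 g.py 532 275 400 92
python3 - <<'E'
from h import *
c=snap("scene","s5"); crop(c,200,120,200,150,4,"s5c");c=snap("wrist","w5");
E
```

```text
t 12.78 pos [502.4   2.  374.2] rpy [-1.7997e+02  6.0000e-02  9.1060e+01] F [ 1.3 -0.1  0.2] M [-0.02 -0.07 -0.01] op 0.498 j6 -0.14
d [272.4  34.7 -26.1] r [-0.005  0.01  -0.157]
```

View pics/s5c.png

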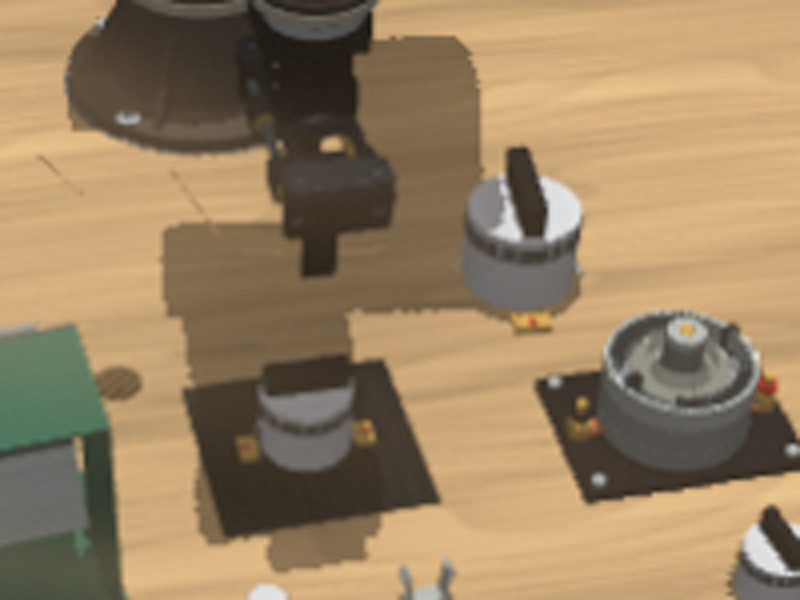

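View pics/w5.png

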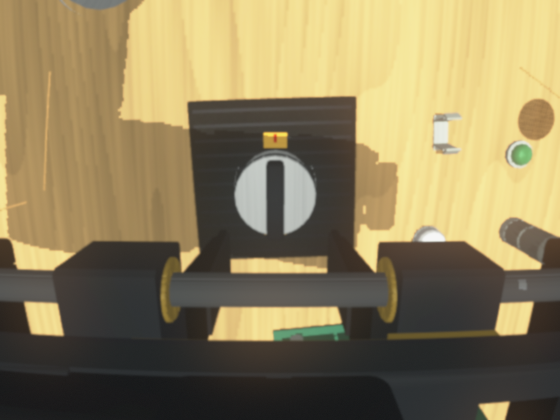

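Request:
play_rows --increments '[{"dx":40,"dy":5,"dz":0,"rx":0,"ry":0,"rz":0},{"dx":80,"dy":10,"dz":0,"rx":0,"ry":0,"rz":0},{"dx":120,"dy":15,"dz":0,"rx":0,"ry":0,"rz":0},{"dx":160,"dy":20,"dz":0,"rx":0,"ry":0,"rz":0},{"dx":200,"dy":25,"dz":0,"rx":0,"ry":0,"rz":0},{"dx":240,"dy":30.5,"dz":0,"rx":0,"ry":0,"rz":0},{"dx":272,"dy":34.7,"dz":0,"rx":0,"ry":0,"rz":0},{"dx":272,"dy":34.7,"dz":0,"rx":0,"ry":0,"rz":0}]'

```text
t: 13.55
eef_pos: [532.4, 279.3, 376.4]
tcp_rot: [3.133, 0.002, 1.593]
ft_force: [0.2, -0.1, -0.9]
opening: 0.499
```

```bash
python3 g.py 532 275 290 91.2
python3 - <<'E'
from h import *
np.set_printoptions(precision=1,suppress=True)
c=snap("wrist","w6")
crop(c,180,60,200,190,4,"w6c")
E
```

```text
t 13.55 pos [532.4 279.3 376.4] rpy [1.7949e+02 9.0000e-02 9.1280e+01] F [ 0.2 -0.1 -0.9] M [-0.03 -0.08 -0.03] op 0.499 j6 0.35
d [-4.2 -1.3 86.4] r [0.084 0.015 0.013]
```

View pics/w6.png

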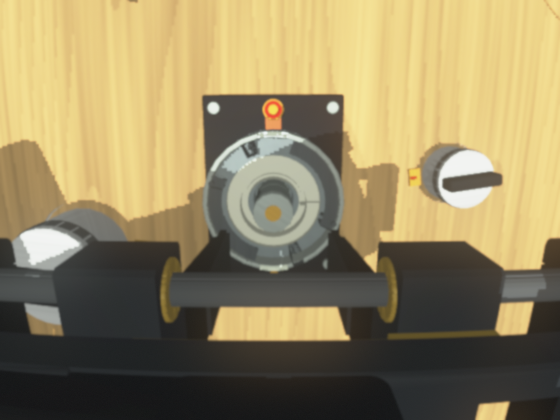

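Run:
```python
from h import *
c=load("w6"); print(onz(c,273,212,97),onz(c,273,200,69))
```

```text
[530.59187567 275.85668606  97.        ] [530.3742669  278.16100695  69.        ]
```

Request:
play_rows --increments '[{"dx":-4.2,"dy":-1.3,"dz":20,"rx":0.08,"ry":0,"rz":0},{"dx":-4.2,"dy":-1.3,"dz":45,"rx":0.08,"ry":0,"rz":0},{"dx":-4.2,"dy":-1.3,"dz":65,"rx":0.08,"ry":0,"rz":0},{"dx":-4.2,"dy":-1.3,"dz":75,"rx":0.08,"ry":0,"rz":0},{"dx":-4.2,"dy":-1.3,"dz":75,"rx":0.08,"ry":0,"rz":0}]'

```text
t: 14.02
eef_pos: [531.4, 271.7, 299.1]
tcp_rot: [-3.137, 0.004, 1.592]
ft_force: [-0.8, -0.2, 1.0]
opening: 0.501
```

```bash
python3 g.py 532 275 263 91.2
python3 - <<'E'
from h import *
c=snap("wrist","w7")
E
```

```text
t 14.02 pos [531.4 271.7 299.1] rpy [-179.75    0.23   91.22] F [-0.8 -0.2  1. ] M [ 0.   -0.07  0.02] op 0.501 j6 0.34
d [ 3.4  0.8 36. ] r [-0.041  0.039  0.004]
```

View pics/w7.png

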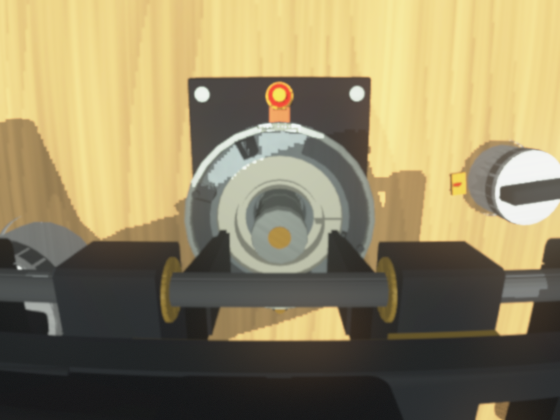

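Request:
play_rows --increments '[{"dx":3.4,"dy":0.5,"dz":10,"rx":-0.03,"ry":0.03,"rz":0},{"dx":3.4,"dy":0.5,"dz":22,"rx":-0.03,"ry":0.03,"rz":0},{"dx":3.4,"dy":0.5,"dz":30,"rx":-0.03,"ry":0.03,"rz":0},{"dx":3.4,"dy":0.5,"dz":35,"rx":-0.03,"ry":0.03,"rz":0},{"dx":3.4,"dy":0.5,"dz":35,"rx":-0.03,"ry":0.03,"rz":0}]'

```text
t: 14.48
eef_pos: [532.1, 275.2, 264.9]
tcp_rot: [3.142, 0.0, 1.592]
ft_force: [0.3, 0.3, -0.6]
opening: 0.502
```

Request:
play_rows --increments '[{"dx":0,"dy":0,"dz":0,"rx":0,"ry":0,"rz":0},{"dx":0,"dy":0,"dz":0,"rx":0,"ry":0,"rz":0},{"dx":0,"dy":0,"dz":0,"rx":0,"ry":0,"rz":0},{"dx":0,"dy":0,"dz":0,"rx":0,"ry":0,"rz":0},{"dx":0,"dy":0,"dz":0,"rx":0,"ry":0,"rz":0}]' --fingers 0.0

```text
t: 14.9
eef_pos: [532.1, 275.3, 265.4]
tcp_rot: [3.141, 0.0, 1.592]
ft_force: [0.2, 0.1, 2.2]
opening: 0.312
```

```bash
python3 g.py 532 275 263 91.2
```

```text
t 14.90 pos [532.1 275.3 265.4] rpy [1.7996e+02 1.0000e-02 9.1230e+01] F [0.2 0.1 2.2] M [ 0.03 -0.13  0.02] op 0.312 j6 0.35
d [-0.3 -0.1  2.4] r [0.007 0.002 0.004]
```

Request:
play_rows --increments '[{"dx":0,"dy":0,"dz":-5,"rx":0,"ry":0,"rz":0},{"dx":0,"dy":0,"dz":-20,"rx":0,"ry":0,"rz":0},{"dx":0,"dy":0,"dz":-45,"rx":0,"ry":0,"rz":0},{"dx":0,"dy":0,"dz":-75,"rx":0,"ry":0,"rz":0},{"dx":0,"dy":0,"dz":-110,"rx":0,"ry":0,"rz":0},{"dx":0,"dy":0,"dz":-145,"rx":0,"ry":0,"rz":0},{"dx":0,"dy":0,"dz":-160,"rx":0,"ry":0,"rz":0},{"dx":0,"dy":0,"dz":-160,"rx":0,"ry":0,"rz":0}]'

```text
t: 15.57
eef_pos: [531.9, 275.3, 429.9]
tcp_rot: [3.134, -0.002, 1.592]
ft_force: [-0.8, -0.1, -0.2]
opening: 0.307
```

```bash
python3 - <<'E'
import numpy as np
th=np.radians(6.7);h=np.array([539.2,-256])
for x in (-8,-90,-120): print(x,h+x*np.array([np.cos(th),np.sin(th)]))
E
python3 g.py 520 0 425 46; python3 g.py 531.3 -257 425 6.7
python3 - <<'E'
from h import *
c=snap("scene","s8");
E
```

```text
-8 [ 531.2546348 -256.9333659]
-90 [ 449.81464154 -266.50036634]
-120 [ 420.01952206 -270.00048845]
t 15.57 pos [531.9 275.3 429.9] rpy [ 1.7959e+02 -1.2000e-01  9.1230e+01] F [-0.8 -0.1 -0.2] M [-0.03 -0.04  0.02] op 0.307 j6 0.35
d [-275.   -17.8    4.1] r [ 0.057 -0.046  7.538]
t 15.57 pos [531.9 275.3 429.9] rpy [ 1.7959e+02 -1.2000e-01  9.1230e+01] F [-0.8 -0.1 -0.2] M [-0.03 -0.04  0.02] op 0.307 j6 0.35
d [-532.2  -12.     3.6] r [ 0.041 -0.067 14.088]
```

View pics/s8.png

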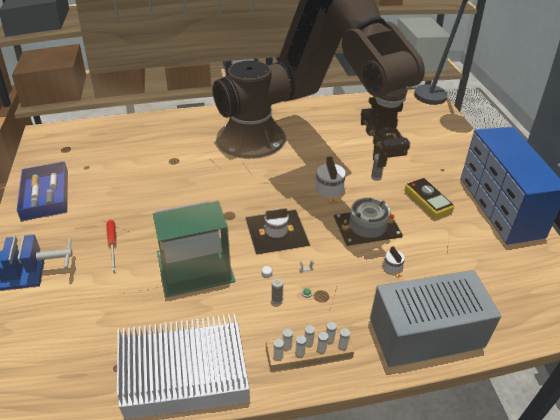

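Request:
play_rows --increments '[{"dx":-25,"dy":-1.6,"dz":0,"rx":0.05,"ry":0,"rz":0.6},{"dx":-60,"dy":-4,"dz":0,"rx":0.05,"ry":0,"rz":1.5},{"dx":-97,"dy":-6,"dz":1,"rx":0.05,"ry":0,"rz":2.5},{"dx":-134,"dy":-8,"dz":2,"rx":0.05,"ry":0,"rz":3.5},{"dx":-171,"dy":-11,"dz":3,"rx":0.05,"ry":0,"rz":4.5},{"dx":-208,"dy":-13,"dz":3,"rx":0.05,"ry":-0.04,"rz":5.5},{"dx":-245,"dy":-16,"dz":4,"rx":0.05,"ry":-0.04,"rz":6.5},{"dx":-275,"dy":-18,"dz":4,"rx":0.05,"ry":-0.04,"rz":7.5}]'

```text
t: 16.28
eef_pos: [519.0, -2.3, 421.3]
tcp_rot: [-3.138, 0.004, 0.801]
ft_force: [0.7, -0.0, 0.0]
opening: 0.31
```

```bash
python3 g.py 531.3 -257 425 6.7
```

```text
t 16.28 pos [519.   -2.3 421.3] rpy [-179.82    0.23   45.9 ] F [ 0.7 -0.   0. ] M [-0.06 -0.06 -0.01] op 0.31 j6 0.64
d [-174.3  186.1   -3.6] r [-0.015  0.048  6.534]
```

Request:
play_rows --increments '[{"dx":-22,"dy":23,"dz":0,"rx":0,"ry":0.04,"rz":0.8},{"dx":-46,"dy":49,"dz":-1,"rx":0,"ry":0.04,"rz":1.7},{"dx":-70,"dy":75,"dz":-2,"rx":0,"ry":0.04,"rz":2.6},{"dx":-94,"dy":101,"dz":-3,"rx":0,"ry":0.04,"rz":3.5},{"dx":-118,"dy":127,"dz":-4,"rx":0,"ry":0.04,"rz":4.5},{"dx":-142,"dy":153,"dz":-4,"rx":0,"ry":0.04,"rz":5.5},{"dx":-165,"dy":176,"dz":-4,"rx":0,"ry":0.04,"rz":6.5},{"dx":-174,"dy":186,"dz":-4,"rx":0,"ry":0.04,"rz":6.5}]'

```text
t: 16.95
eef_pos: [531.1, -260.1, 423.5]
tcp_rot: [-3.139, 0.003, 0.112]
ft_force: [0.1, 0.2, -1.6]
opening: 0.308
```

```bash
python3 g.py 531.3 -257 310 6.7;  python3 - <<'E'
from h import *
c=snap("wrist","w9"); c=snap("top","t9"); c=snap("scene","s9"); crop(c,140,150,140,140,5,"s9c")
E
```

```text
t 16.95 pos [ 531.1 -260.1  423.5] rpy [-179.87    0.19    6.43] F [ 0.1  0.2 -1.6] M [-0.01  0.03  0.01] op 0.308 j6 0.89
d [  0.9  -2.9 113.5] r [-0.021  0.032 -0.045]
```

View pics/w9.png

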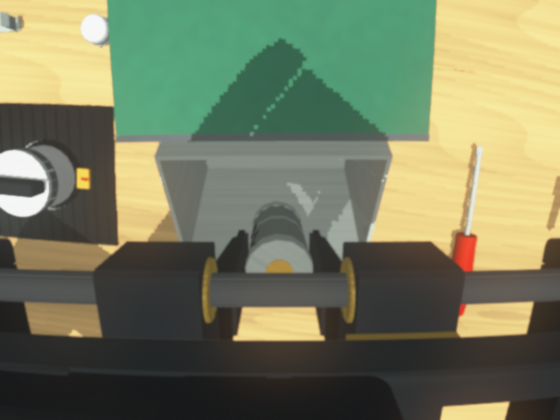

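View pics/s9c.png

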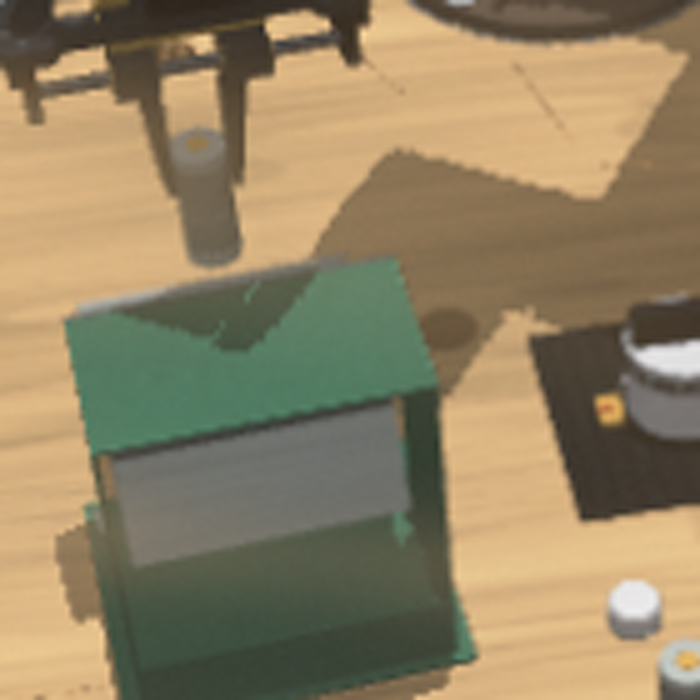

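Run:
```python
from h import *
c=load("w9"); print(onz(c,116,139,203),onz(c,429,137,203),(onz(c,116,139,203)+onz(c,429,137,203))/2)
```

```text
[ 573.17516206 -165.66741497  203.        ] [ 593.07101925 -334.18155256  203.        ] [ 583.12309065 -249.92448377  203.        ]
```

Request:
play_rows --increments '[{"dx":0,"dy":-2.9,"dz":15,"rx":0,"ry":0.03,"rz":0},{"dx":0,"dy":-2.9,"dz":40,"rx":0,"ry":0.03,"rz":0},{"dx":0,"dy":-2.9,"dz":70,"rx":0,"ry":0.03,"rz":0},{"dx":0,"dy":-2.9,"dz":95,"rx":0,"ry":0.03,"rz":0},{"dx":0,"dy":-2.9,"dz":108,"rx":0,"ry":0.03,"rz":0},{"dx":0,"dy":-2.9,"dz":114,"rx":0,"ry":0.03,"rz":0},{"dx":0,"dy":-2.9,"dz":114,"rx":0,"ry":0.03,"rz":0}]'

```text
t: 17.68
eef_pos: [530.5, -252.5, 308.6]
tcp_rot: [-3.137, 0.002, 0.123]
ft_force: [0.5, -0.0, -0.5]
opening: 0.311
```

```bash
python3 g.py 531.3 -257 310 6.7
```

```text
t 17.68 pos [ 530.5 -252.5  308.6] rpy [-1.7972e+02  1.3000e-01  7.0600e+00] F [ 0.5 -0.  -0.5] M [ 0.    0.03 -0.  ] op 0.311 j6 0.89
d [ 0.2  4.5 -1.4] r [-0.047  0.021  0.059]
```

Free of contact; release.

Request:
play_rows --increments '[{"dx":0,"dy":0,"dz":0,"rx":0,"ry":0,"rz":0},{"dx":0,"dy":0,"dz":0,"rx":0,"ry":0,"rz":0},{"dx":0,"dy":0,"dz":0,"rx":0,"ry":0,"rz":0},{"dx":0,"dy":0,"dz":-10,"rx":0,"ry":0,"rz":0},{"dx":0,"dy":0,"dz":-35,"rx":0,"ry":0,"rz":0},{"dx":0,"dy":0,"dz":-70,"rx":0,"ry":0,"rz":0},{"dx":0,"dy":0,"dz":-100,"rx":0,"ry":0,"rz":0},{"dx":0,"dy":0,"dz":-100,"rx":0,"ry":0,"rz":0}]' --fingers 0.6

```text
t: 18.35
eef_pos: [531.0, -253.1, 415.8]
tcp_rot: [3.14, -0.006, 0.123]
ft_force: [0.1, 0.4, -0.0]
opening: 0.598
```

```bash
python3 g.py 430 -269 409 6.7;  python3 - <<'E'
from h import *
c=snap("wrist","w10");c=snap("top","t10"); crop(c,245,140,180,120,4,"t10c")
E
```

```text
t 18.35 pos [ 531.  -253.1  415.8] rpy [179.92  -0.33   7.06] F [ 0.1  0.4 -0. ] M [0.03 0.01 0.02] op 0.598 j6 0.89
d [-102.2    3.4    6.2] r [ 0.013 -0.055  0.059]
```

View pics/w10.png

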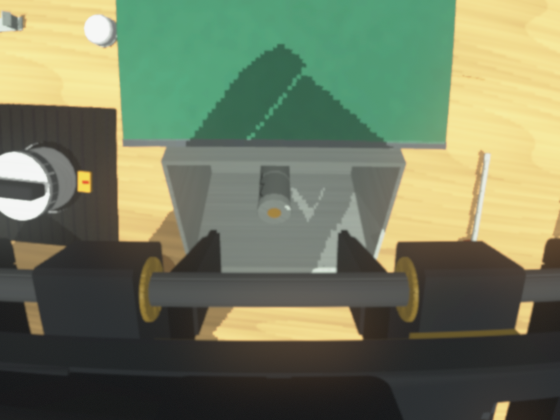

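Request:
play_rows --increments '[{"dx":-35,"dy":1,"dz":0,"rx":0,"ry":-0.05,"rz":0},{"dx":-70,"dy":2,"dz":0,"rx":0,"ry":-0.05,"rz":0},{"dx":-102,"dy":3.4,"dz":0,"rx":0,"ry":-0.05,"rz":0},{"dx":-102,"dy":3.4,"dz":5,"rx":0,"ry":-0.05,"rz":0},{"dx":-102,"dy":3.4,"dz":35,"rx":0,"ry":-0.05,"rz":0},{"dx":-102,"dy":3.4,"dz":70,"rx":0,"ry":-0.05,"rz":0},{"dx":-102,"dy":3.4,"dz":105,"rx":0,"ry":-0.05,"rz":0},{"dx":-102,"dy":3.4,"dz":125,"rx":0,"ry":-0.05,"rz":0}]' --fingers 0.0

```text
t: 19.12
eef_pos: [429.1, -267.8, 282.2]
tcp_rot: [-3.136, 0.007, 0.123]
ft_force: [-0.2, 0.8, -1.3]
opening: 0.098
```

```bash
python3 g.py 514.5 -258.5 275 6.7;  python3 - <<'E'
from h import *
c=snap("wrist","w11");
c=snap("scene","s11"); crop(c,140,150,140,140,5,"s11c")
E
```

```text
t 19.12 pos [ 429.1 -267.8  282.2] rpy [-179.68    0.42    7.04] F [-0.2  0.8 -1.3] M [-0.01 -0.01  0.  ] op 0.098 j6 0.76
d [85.9  1.2  6.6] r [-0.053  0.07   0.056]
```

View pics/w11.png

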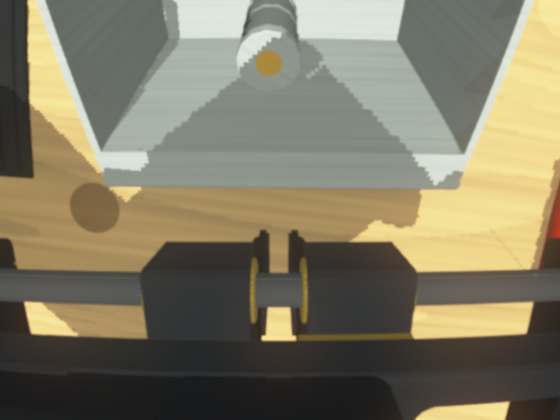

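Request:
play_rows --increments '[{"dx":0,"dy":0,"dz":5,"rx":0.0,"ry":0.07,"rz":0},{"dx":5,"dy":0,"dz":5,"rx":0.0,"ry":0.07,"rz":0},{"dx":12,"dy":0,"dz":5,"rx":0.0,"ry":0.07,"rz":0},{"dx":20,"dy":0,"dz":5,"rx":0.0,"ry":0.07,"rz":0},{"dx":28,"dy":0,"dz":5,"rx":0.0,"ry":0.07,"rz":0},{"dx":36,"dy":0,"dz":5,"rx":0.0,"ry":0.07,"rz":0}]'

```text
t: 19.72
eef_pos: [465.7, -263.3, 278.0]
tcp_rot: [-3.134, 0.002, 0.123]
ft_force: [-4.7, -0.4, 2.5]
opening: 0.006
```

```bash
python3 g.py 514.5 -258.5 276 6.7
```

```text
t 19.72 pos [ 465.7 -263.3  278. ] rpy [-1.7959e+02  1.3000e-01  7.0700e+00] F [-4.7 -0.4  2.5] M [-0.08  0.71  0.03] op 0.006 j6 0.8
d [49.   1.2  1.9] r [-0.068  0.021  0.062]
```

Request:
play_rows --increments '[{"dx":6,"dy":0,"dz":0,"rx":0.0,"ry":0,"rz":0},{"dx":12,"dy":0,"dz":0,"rx":0.0,"ry":0,"rz":0},{"dx":18,"dy":0,"dz":0,"rx":0.0,"ry":0,"rz":0},{"dx":24,"dy":0,"dz":0,"rx":0.0,"ry":0,"rz":0},{"dx":30,"dy":0,"dz":0,"rx":0.0,"ry":0,"rz":0},{"dx":35,"dy":0,"dz":0,"rx":0.0,"ry":0,"rz":0},{"dx":40,"dy":0,"dz":0,"rx":0.0,"ry":0,"rz":0}]'

```text
t: 20.3
eef_pos: [506.0, -258.3, 277.8]
tcp_rot: [-3.134, 0.002, 0.123]
ft_force: [-1.2, 0.2, 1.2]
opening: 0.007
```

```bash
python3 g.py 514.5 -258.5 276 6.7
```

```text
t 20.30 pos [ 506.  -258.3  277.8] rpy [-1.7959e+02  1.2000e-01  7.0800e+00] F [-1.2  0.2  1.2] M [-0.03  0.13 -0.04] op 0.007 j6 0.85
d [8.4 1.2 1.8] r [-0.069  0.02   0.062]
```

Request:
play_rows --increments '[{"dx":2,"dy":0,"dz":0,"rx":0.0,"ry":0,"rz":0},{"dx":4,"dy":0,"dz":0,"rx":0.0,"ry":0,"rz":0},{"dx":6,"dy":0,"dz":0,"rx":0.0,"ry":0,"rz":0},{"dx":8,"dy":0,"dz":0,"rx":0.0,"ry":0,"rz":0},{"dx":8,"dy":0,"dz":0,"rx":0.0,"ry":0,"rz":0}]'

```text
t: 20.72
eef_pos: [513.1, -257.5, 277.7]
tcp_rot: [-3.133, 0.005, 0.124]
ft_force: [-11.4, -2.8, 4.4]
opening: 0.008
```

```bash
python3 g.py 514.5 -258.5 276 6.7
```

```text
t 20.72 pos [ 513.1 -257.5  277.7] rpy [-179.52    0.31    7.09] F [-11.4  -2.8   4.4] M [-0.39  1.54 -0.06] op 0.008 j6 0.86
d [1.3 1.1 1.7] r [-0.079  0.052  0.064]
```

Request:
play_rows --increments '[{"dx":1.5,"dy":0,"dz":0,"rx":0.0,"ry":0,"rz":0},{"dx":2.5,"dy":0,"dz":0,"rx":0.0,"ry":0,"rz":0},{"dx":2.5,"dy":0,"dz":0,"rx":0.0,"ry":0,"rz":0}]'

```text
t: 20.97
eef_pos: [514.0, -257.6, 277.7]
tcp_rot: [-3.132, 0.01, 0.124]
ft_force: [-17.4, -5.6, 8.2]
opening: 0.004
```

```bash
python3 g.py 514.5 -258.5 276 6.7
```

```text
t 20.97 pos [ 514.  -257.6  277.7] rpy [-179.43    0.6     7.09] F [-17.4  -5.6   8.2] M [-0.76  2.57 -0.04] op 0.004 j6 0.87
d [0.5 0.9 1.7] r [-0.094  0.1    0.065]
```

At the stop; retreat and look.

Request:
play_rows --increments '[{"dx":-5,"dy":0,"dz":0,"rx":0,"ry":0,"rz":0},{"dx":-20,"dy":0,"dz":0,"rx":0,"ry":0,"rz":0},{"dx":-45,"dy":0,"dz":0,"rx":0,"ry":0,"rz":0},{"dx":-75,"dy":0,"dz":-5,"rx":0,"ry":0,"rz":0},{"dx":-80,"dy":0,"dz":-35,"rx":0,"ry":0,"rz":0},{"dx":-80,"dy":0,"dz":-70,"rx":0,"ry":0,"rz":0},{"dx":-80,"dy":0,"dz":-110,"rx":0,"ry":0,"rz":0},{"dx":-80,"dy":0,"dz":-120,"rx":0,"ry":0,"rz":0}]'

```text
t: 21.63
eef_pos: [436.1, -268.8, 403.8]
tcp_rot: [-3.137, 0.005, 0.123]
ft_force: [1.0, -0.5, -0.0]
opening: 0.003
```

```bash
python3 g.py 514.5 -258.5 276 6.7;  python3 - <<'E'
from h import *
c=snap("wrist","w12");c=snap("top","t12"); c=snap("scene","s12"); crop(c,130,150,190,150,4,"s12c")
E
```

```text
t 21.63 pos [ 436.1 -268.8  403.8] rpy [-179.73    0.29    7.07] F [ 1.  -0.5 -0. ] M [ 0.02 -0.01 -0.05] op 0.003 j6 0.77
d [ 79.8   0.  127.4] r [-0.044  0.049  0.061]
```

View pics/w12.png

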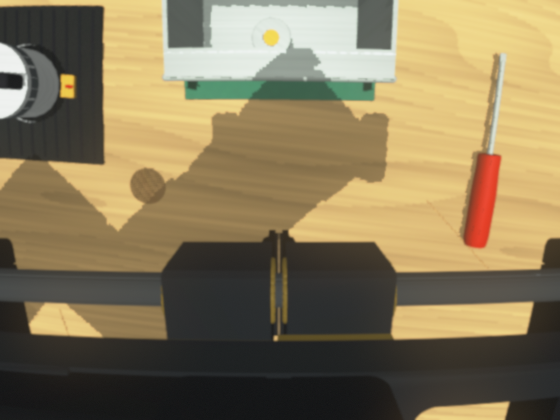

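View pics/s12c.png

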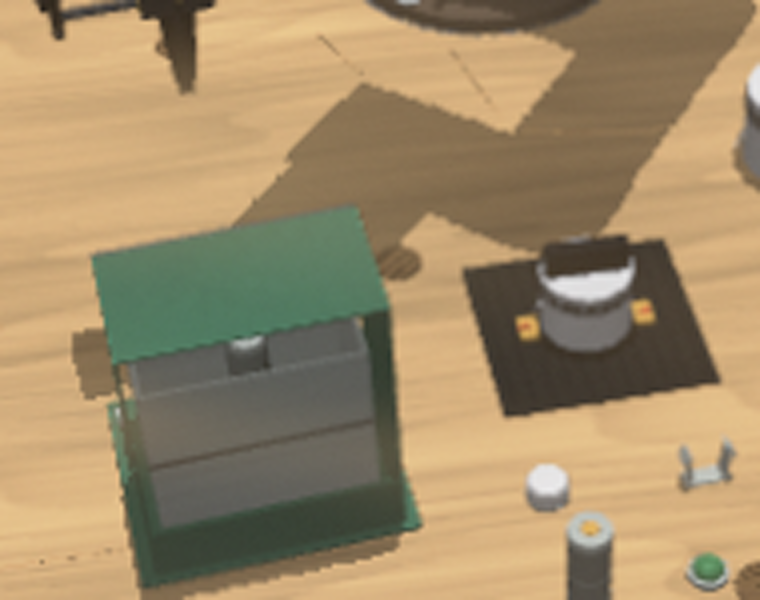

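View pics/t12.png

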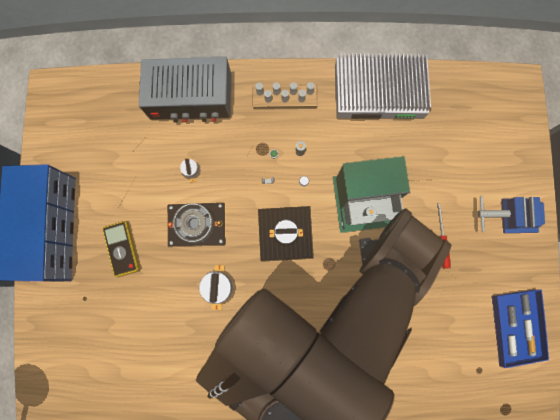

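Run:
```python
from h import *
c=load("w12"); th=np.radians(6.7); h=np.array([538.8,-255.5])
P=np.array([onz(c,163,80,134),onz(c,396,80,134)]); print(P, ((P[:,:2]-h)@[np.cos(th),np.sin(th)]))
R_=np.array([onz(c,185,99,12),onz(c,375,99,12)]);print("stand front",R_,((R_[:,:2]-h)@[np.cos(th),np.sin(th)]))
print(proj(c,[[*(h-15*np.array([np.cos(th),np.sin(th)])+s*75*np.array([-np.sin(th),np.cos(th)])),134] for s in (1,-1)]))
```

```text
[[ 512.44024745 -181.90701942  134.        ]
 [ 530.96618378 -332.42403319  134.        ]] [-17.59358527 -16.7551    ]
stand front [[ 502.18644186 -166.38230963   12.        ]
 [ 524.895548   -350.44374851   12.        ]] [-25.9660847  -24.88665075]
[[164.56778103  75.87852811]
 [395.42779593  77.20505295]]
```

```bash
python3 -c "
from cell import env
print(env.job_done()); print(env.state()['t'])"
```

```text
the job is handed in; nothing more can be done
None
the job is handed in; nothing more can be done
```

The job is done and handed in at about 21.8 s of the 72 s allowed; no verdict was reported.

- **Cover:** I pressed it by its bar and turned it 90° anticlockwise with no measurable resistance. It sprang up free. I lifted it off and stood it upright on the middle of the mat.
- **Carrier:** I lifted it out of the pot and dropped it into the bin, then pushed the bin until it met its stop at about 18 N.

**Last checks**
- **Pictures:** They show the cover upright on the mat and the carrier standing in the bin. The other bench parts look where they were; I judged those by eye, not by measurement.
- **Bin:** The lip measured about 17 mm in front of the hinge line, against 15 mm when fully shut. That is within the camera's error of about 2 mm and inside the 6 mm allowed.
- **Robot:** Its force reading was near zero and it was clear of everything.

**Disagreements and mishaps**
- **Camera estimates:** The three cameras' estimates of the pot's position differed by up to 5 mm. I settled it with the wrist view and the low side force when gripping.
- **Forces:** Pressing went to about 20 N for a moment as the spring bottomed. Setting the cover on the mat briefly showed 26 N.
- **Refused calls:** Two early move calls were refused, apparently because they left out some of the row values. They moved nothing.

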